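# Set the quick-release clamp on the sloping sample stand

## Task

The wooden bar with the nail samples rattles in the sloping stand because its quick-release clamp is too loose. Fold the cam lever open as far as it goes, screw the wing nut clockwise until the rubber foot just bites on the bar (finger-tight, at most an eighth of a turn more), then fold the lever fully shut past its snap so that the bar is held with the right tension. Leave the bar where it lies, do not shift or topple the things around the stand, and let go at the end.

Things in the scene. Friction and masses are not known exactly. Their poses are not given: they have to be found in the camera images.
- stand: Fixed aluminium and white stand, 200 x 190 mm, about 0.2 m tall with its clamp; origin: centre of its underside on the table; x away from the robot at yaw 0, z up. The bed slopes 26 deg, low edge towards -x; the axis of the wing nut is the bed's normal, leaning 26 deg from vertical towards -x. The lever, when opened, lets the bed with the bar 6 mm down along that normal, and draws it up again towards the foot when shut.
- clamp_arm: Dark steel arm, 118 x 34 x 18 mm, fixed to the stand, that reaches over the bar and carries wing nut, spindle and rubber foot (30 mm across, below the arm's end); its z axis is the normal of the sloping bed. The foot moves only with the nut; the lever does not move arm or nut.
- lever (a joint): Cam lever angle in rad: 0 = shut (lying over the wing nut and blocking it, its tip towards the robot and down), grows as the tip is lifted up and back about the stand's y axis, 2.1 = fully open (stop; upright). It stays where it is left. When the nut is set right, closing meets a resistance of up to about 5 N at the tip (highest between 2 and 1.2), passes centre at 0.4 and then snaps towards 0.
- lever_tip (a point): Centre of the round end of the steel lever: a disc 22 mm across and 18 mm thick (thickness along the stand's y, the way to pinch it; the lever can turn within the pinch). 130 mm from the pivot; the lever's shank is 14 mm wide and 10 mm thick.
- lever_pivot (a point): The lever's pivot on the stand; pivot axis along the stand's y. The tip runs on a circle of 130 mm about it in the stand's x-z plane.
- nut_wing (a point): Centre of the wing of the steel wing nut: a flat upright wing 60 mm long (its x axis), 12 mm thick (y) and 32 mm high (z = turning axis, pointing out of the nut, leaning 26 deg from vertical), 34 mm out from the arm. Clockwise seen from outside (negative about this z) lowers the foot 3 mm per rad; the nut itself keeps its height and stays where it is left.
- nut_foot (a point): Centre of the nut's underside on the arm's end. Friction of the nut: 0.38 Nm either way. When the foot bites (sprung, 50 N preload) a back-twist of 0.15 Nm against tightening sets in within 0.2 rad and grows 0.07 Nm per rad: more torque to turn on, less to hold. With the lever at its open stop it takes 2.2 to 4.2 rad from the start to bite, differing each time, not to be seen: feel for it.
- bar_centre (a point): Centre of the wooden sample bar, 26 x 160 x 24 mm (its x, y, z), loose, lying in the stand along the stand's y on the sloping bed against the low lip, with small steel pegs and nail samples 13 mm high on top beside the foot.
- bar: The same bar; origin at the centre of its underside.
- polish_a: Bystander: green square polish bottle, 34 x 34 x 88 mm, origin at the centre of its underside.
- polish_b: Bystander: dark red square polish bottle, 34 x 34 x 88 mm, origin at the centre of its underside.
- gel_jar: Bystander: low black-capped jar, 52 mm across, 36 mm high, origin at the centre of its underside.
- powder_jar: Bystander: low clear jar with a white cap, 60 mm across, 42 mm high, origin at the centre of its underside.
- jar_lid: Bystander: black jar lid, 52 mm across, 12 mm high, origin at the centre of its underside.
- buffer: Bystander: grey nail buffer block, 95 x 26 x 26 mm, origin at the centre of its underside.
- spare_bar: Bystander: spare wooden sample bar, 26 x 130 x 37 mm, lying on the table, origin at the centre of its underside.
Things that resemble listed ones, but are neither listed nor needed, are in the scene too. What is shaped like the bar but purple is not meant.

How it is judged (in metres and radians):
On the way, in this order (a step that is already met when the one before it is completed fails the run):
1. the lever is folded open (value of joint lever above 1.7 rad), for 0.1 s.
2. with the lever open, the nut is screwed down until the foot bites on the bar (value of joint lever above 1.5 rad and contact force between bar and clamp_arm above 15 N), for 0.2 s.
At the end, for the whole second after the job is handed in: The lever is shut (below 0.12 rad, past its centre), the foot presses on the bar with 86 to 118 N (finger-tight bite with the lever open, up to an eighth of a turn beyond), the bar lies still within 10 mm of where it was, and nothing is held (value of joint lever below 0.12 rad and contact force between bar and clamp_arm between 86 and 118 N and distance of bar_centre from where it was at the start of the episode below 0.01 m and linear speed of bar below 0.02 m/s); the robot touches nothing.
It fails at once if a bystander was shifted by more than 25 mm or knocked over (distance of any of polish_a, polish_b, gel_jar, powder_jar, jar_lid, buffer, spare_bar from where it was at the start of the episode above 0.025 m or angle between any of polish_a, polish_b, gel_jar, powder_jar, jar_lid, buffer, spare_bar's own z axis and vertical above 0.5 rad).
It also fails if it takes over 72 s, if anything falls off the work surface, if the arm or the gripper's body presses on something with over 40 N, if the wrist force passes 120 N, or if a joint passes its speed limit or range.

## Robot

A 7-joint arm with a two-finger parallel gripper is mounted at the origin on the work surface. World frame = base frame: x ahead of the robot, y to its left, z up, the work surface at z = 0. Lengths are in mm, angles in rad, forces in N, time in s.
With the tool pointing down it reaches from about 400 to 875 mm from the base axis. Payload 4.4 kg.
Tool frame: the origin (TCP) lies on the centre line of the jaws, within the pads' length; the fingertips stand 8 mm ahead of it and the grasp point (between the pads) lies 11 mm behind it; x points along the fingers, z is the direction in which the jaws open and shut, and the axes are right-handed (so a half turn about x gives the same grasp; the last joint's range is limited). The gripper opens to 85 mm and grips with 20 to 120 N. Pads are 22 mm wide; open, the fingers measure 114 mm over their backs; the gripper's body (76 mm by 85 mm) begins 54 mm behind the grasp point. The pads swing forward as they close: fully open they stand 13 mm farther back than shut.
Start: joints at [1.271, 0.628, 0.038, 1.517, -0.027, 0.996, -0.02], TCP at [150.616, -632.323, 239.313] pointing down, gripper open.
Joint ranges: [-3.06, 3.06], [-0.37, 2.12], [-1.25, 1.32], [0.18, 2.47], [-1.1, 4.24], [0.23, 1.98], [-2.94, 2.94]. Speed limits (rad/s): [2.57, 2.57, 3.14, 3.14, 3.14, 3.14, 3.14].

## Interface

Orientations are given as [roll, pitch, yaw] about the fixed x, y, z axes, in that order (R = Rz(yaw) Ry(pitch) Rx(roll)).
In Python, from cell import ctrl, get_image, camera_params gives the robot as it stands. The module is installed in compiled form; this text tells all that it offers.
- The arm moves only by the shell command python3 -m handwheel 'ROWS'. ROWS is text: rows parted by semicolons, each of 7 numbers parted by spaces: the opening, from -1 (shut) to 1 (fully open), then the shift along the tool's x, y, z in mm, then the turn, a rotation vector about the tool's x, y, z in rad. In form: grip x y z wx wy wz; .... A call has 1 to 10 rows; each row shifts and turns the pose as measured when the row begins, along the tool's axes as they then stand; what a row does not reach is not made up. A row lasts 1/10 s, in which the tool goes at most 50 mm and 8.59 degrees, less where a joint would pass 70% of its speed; a pose out of reach is approached as far as the arm can. A call with a gripper value outside its range is refused whole. The fingers move at their own pace and stop on an object; the grip force is fixed at half the most. Time passes only in rows, so rows that do not move let the fingers close. It gives the time, the measured TCP pose, the force and the opening at its end, in the units of the state.
- ctrl.read_state(): the state, without advancing time (a new reading comes with each control period).
- get_image(name): name is "scene" or "top" or "wrist"; returns the picture (420x560x3 uint8, blue, green, red); there is no depth.
- camera_params(name): a dict with "fx", "fy", "cx", "cy" (pixels), "eye" and "orientation" of the camera in the world. Camera axes: x right, y up, looking along -z (the intrinsics and any distortion apply to the point x, -y, -z); pixel columns grow to the right and rows downward; lengths in mm; the calibration is good to about 2 mm. A picture is of the moment at which its call begins: read the wrist's pose just before it. camera_params takes no time and is no camera call; for the wrist camera it gives the pose at the moment of the call.
- ctrl.finish_job(): hands the job in, once; it reports no verdict.
The state is a dict: "clock": time; "qpos": joint angles; "qd": joint speeds; "tau": joint torques, N m; "eef_pos": TCP position; "tool_rot": TCP orientation; "force": force on the tool from outside, world axes, zero at the start; "torque": the same for the moment, N m; "width": finger opening in mm.
Only numpy, scipy, OpenCV 4.12 (cv2) and the standard library are available. Lean on these libraries where they do the work, as an engineer would, in place of code of your own. Each camera call takes 0.05 s, during which the arm holds its last target.

## Working session

There is one attempt and no reset: what is moved stays moved. The work goes in short steps, Python scripts to look and compute and a shell command to move; the robot and the scene stay as the last step left them, time stands still between calls to the robot, and variables do not carry over. Pictures are saved under pics/ and viewed, and the job is handed in when it is done.

```bash
mkdir -p pics; ls
python3 - <<'E'
from cell import ctrl,get_image,camera_params
import cv2
print(ctrl.read_state())
for n in("scene","top","wrist"):
    print(n,camera_params(n)); cv2.imwrite(f"pics/{n}0.png",get_image(n))
E
```

```text
pics
{'clock': 0.0, 'qpos': array([ 1.27120985,  0.62933368,  0.0384265 ,  1.51836685, -0.02699473,
        0.99629613, -0.01998994]), 'qd': array([-6.94275932e-05, -1.18666450e-03, -1.06113057e-03,  1.40090252e-04,
       -4.38682891e-05,  2.29016130e-03, -1.14104221e-03]), 'tau': array([ 7.02020734e-04, -5.63396001e+01,  1.22554097e+00, -1.93445402e+01,
        1.07598701e-02,  1.04087600e-02, -2.11143146e-06]), 'eef_pos': array([ 150.47565657, -631.71781252,  238.39723023]), 'tool_rot': array([-3.13122044,  1.56890986,  1.81498047]), 'force': array([ 0.25661232, -0.2935641 , -0.32480783]), 'torque': array([ 0.00433903, -0.0138476 , -0.01327164]), 'width': 85.27504318824312}
scene {'fx': 517.9592201995598, 'fy': 517.9592201995598, 'cx': 282.8179938260136, 'cy': 202.0226274674159, 'eye': array([1309.60192115,   90.2551646 ,  808.54661497]), 'orientation': array([0.85330596, 0.00311661, 1.69443106])}
top {'fx': 400.8709374733769, 'fy': 400.8709374733769, 'cx': 285.13360375717156, 'cy': 207.4181083500542, 'eye': array([389.78681516, -20.76086052, 892.80617859]), 'orientation': array([ 0.22888928, -0.00284954, -1.41285361])}
wrist {'fx': 306.6600734557928, 'fy': 306.6600734557928, 'cx': 277.90308470096494, 'cy': 211.59391763525002, 'eye': array([ 214.45577903, -616.03564379,  372.68195346]), 'orientation': array([-2.62632025e-01,  9.96205541e-04, -1.33826024e+00])}
```

View pics/scene0.png

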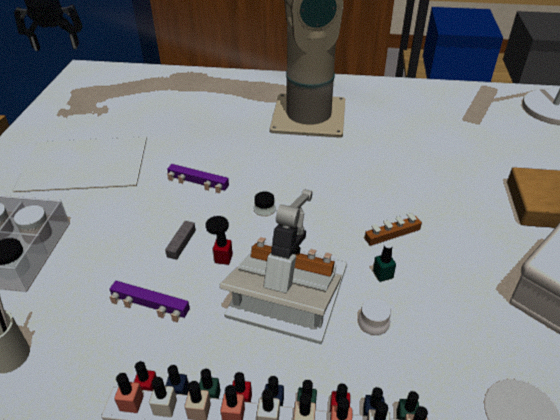

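View pics/top0.png

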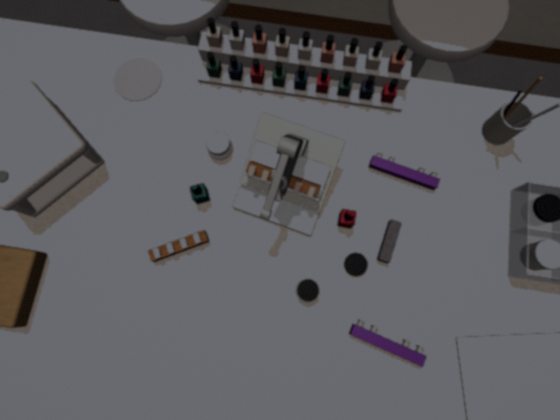

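View pics/wrist0.png

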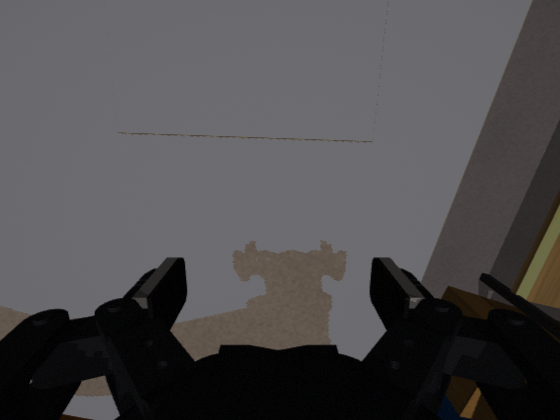

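```bash
cat > h.py <<'E'
import numpy as np,cv2
from scipy.spatial.transform import Rotation as R
def cam(p):
    return p['fx'],p['fy'],p['cx'],p['cy'],np.array(p['eye']),R.from_euler('xyz',p['orientation']).as_matrix()
def ray(p,u,v):
    fx,fy,cx,cy,e,M=cam(p)
    d=M@np.array([(u-cx)/fx,-(v-cy)/fy,-1.]); return e,d/np.linalg.norm(d)
def plane(p,u,v,z):
    e,d=ray(p,u,v); return e+d*(z-e[2])/d[2]
def proj(p,P):
    fx,fy,cx,cy,e,M=cam(p); c=M.T@(np.array(P)-e); return np.array([cx+fx*c[0]/-c[2],cy-fy*c[1]/-c[2]])
def tri(p1,a,p2,b):
    e1,d1=ray(p1,*a);e2,d2=ray(p2,*b)
    A=np.stack([d1,-d2],1);s=np.linalg.lstsq(A,e2-e1,rcond=None)[0]
    q1=e1+d1*s[0];q2=e2+d2*s[1];return (q1+q2)/2,np.linalg.norm(q1-q2)
E
python3 - <<'E'
import cv2
s=cv2.imread('pics/scene0.png');t=cv2.imread('pics/top0.png')
cv2.imwrite('pics/s_c.png',cv2.resize(s[180:345,210:360],None,fx=3.6,fy=3.6,interpolation=cv2.INTER_CUBIC))
cv2.imwrite('pics/t_c.png',cv2.resize(cv2.convertScaleAbs(t[105:245,220:360],alpha=1.3),None,fx=4,fy=4,interpolation=cv2.INTER_CUBIC))
E
```

```text
(no output)
```

View pics/s_c.png

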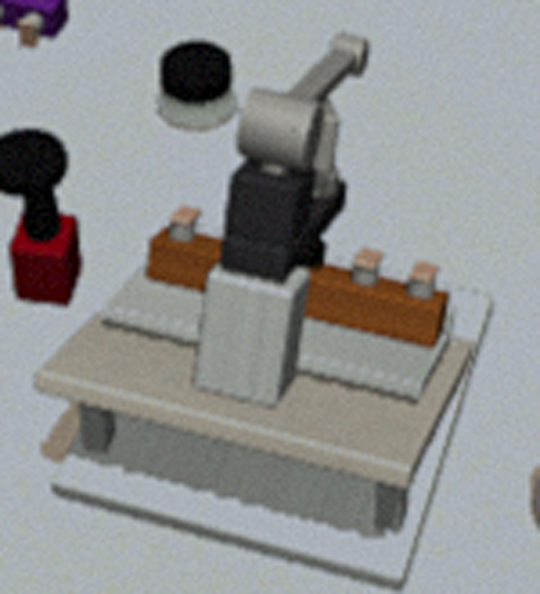

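View pics/t_c.png

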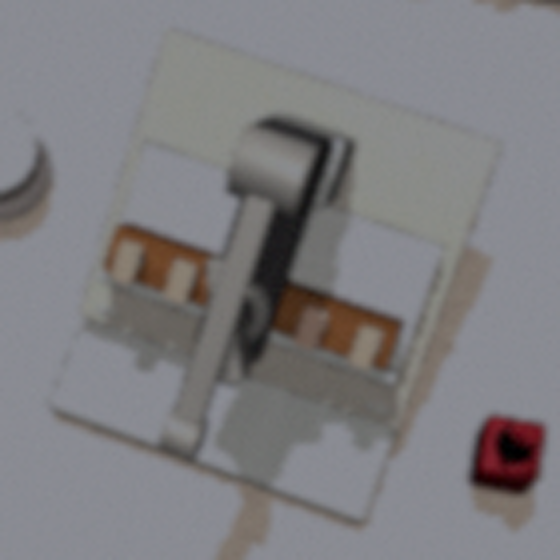

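Run:
```python
from h import *
from cell import camera_params
S=camera_params('scene');T=camera_params('top')
np.set_printoptions(precision=1,suppress=True)
s=lambda x,y:(x/3.6+210-.36,y/3.6+180-.36)
t=lambda x,y:(x/4+220-.37,y/4+105-.37)
for n,a,b in [('tip',(349,50),(182,437)),('pivot',(281,130),(268,162)),('barR(+y) top right',(447,293),None)]:
    if b: print(n,tri(S,s(*a),T,t(*b)))
for n,a in [('front',(403,585)),('left',(55,487)),('right',(490,290))]: print('scene base',n,plane(S,*s(*a),0))
for n,a in [('LL',(52,407)),('LR',(363,522))]: print('top base',n,plane(T,*t(*a),0))
print('scene plates z', [plane(S,*s(*a),10) for a in [(403,570),(55,480),(490,290)]])
for n,a in [('bar top L',(125,228)),('bar top R',(400,325)),('bar topfar..',(398,365))]: print(n,plane(T,*t(*a),120))
```

```text
tip (array([540.8,  39.2, 159. ]), np.float64(0.12348726119257733))
pivot (array([662.6,  17.2, 209.3]), np.float64(1.5850642720826236))
scene base front [765.2  90.8   0. ]
scene base left [727.4 -95.5   0. ]
scene base right [559.2 127.8   0. ]
top base LL [579.  128.4   0. ]
top base LR [541.3 -56.7   0. ]
scene plates z [array([763.2,  90.2,  10. ]), array([730.3, -94.1,  10. ]), array([568.5, 127.3,  10. ])]
bar top L [651.3  89.2 120. ]
bar top R [622.6 -55.9 120. ]
bar topfar.. [602.  -57.8 120. ]
```

```bash
cat >> h.py <<'E'
np.set_printoptions(precision=3,suppress=True)
from scipy.linalg import logm,expm
def T_(p,M):
    T=np.eye(4);T[:3,:3]=M;T[:3,3]=p;return T
def cur():
    from cell import ctrl
    s=ctrl.read_state();return T_(s['eef_pos'],R.from_euler('xyz',s['tool_rot']).as_matrix()),s
def frame(x,z):
    x=np.array(x,float);x/=np.linalg.norm(x);z=np.array(z,float);z-=x*(x@z);z/=np.linalg.norm(z)
    return np.stack([x,np.cross(z,x),z],1)
def row(A,B,n):
    D=np.real(expm(np.real(logm(np.linalg.inv(A)@B))/n));return np.r_[D[:3,3],R.from_matrix(D[:3,:3]).as_rotvec()]
def plan(pos,M,n,A=None):
    if A is None:A,_=cur()
    B=T_(pos,M);r=row(A,B,n);print(n,'x',np.round(r[:3],1),np.round(r[3:],4),'|d|',np.linalg.norm(r[:3]).round(1),np.linalg.norm(r[3:]).round(3));return B
YAW=-0.2
ex=np.array([np.cos(YAW),np.sin(YAW),0]);ey=np.array([-np.sin(YAW),np.cos(YAW),0]);ez=np.array([0,0,1.])
E
python3 - <<'E'
from h import *
A,s=cur();print(A)
for sg in(1,-1):
    M=frame(-ez,sg*ey); plan([541,39,240],M,20)
    for k in range(0,21,4):
        r=row(A,T_([541,39,240],M),20);
        D=T_(r[:3],R.from_rotvec(r[3:]).as_matrix());print((A@np.linalg.matrix_power(D,k))[:3,3])
E
```

```text
[[  -0.       0.973    0.232  150.508]
 [   0.001    0.232   -0.973 -631.861]
 [  -1.      -0.      -0.001  238.611]
 [   0.       0.       0.       1.   ]]
20 x [-0.1 47.8 24.7] [-0.135 -0.    -0.   ] |d| 53.8 0.135
[ 150.508 -631.861  238.611]
[ 362.952 -640.246  238.78 ]
[ 549.319 -537.923  239.032]
[ 656.274 -354.175  239.346]
[ 653.209 -141.588  239.684]
[541.  39. 240.]
20 x [ -0.   20.6 -33.2] [ 0.022 -0.     0.   ] |d| 39.1 0.022
[ 150.508 -631.861  238.611]
[ 204.675 -485.118  238.968]
[ 271.353 -343.619  239.283]
[ 350.043 -208.432  239.559]
[440.151 -80.571 239.797]
[541.  39. 240.]
```

Run:
```python
from h import *
plan([541,39,290],frame(-ez,ey),24)
```

```text
24 x [-2.1 39.6 21. ] [-0.113 -0.    -0.   ] |d| 44.9 0.113
```

```bash
python3 -m handwheel '1 -2 40 21 -0.113 0 0;1 -2 40 21 -0.113 0 0;1 -2 40 21 -0.113 0 0;1 -2 40 21 -0.113 0 0;1 -2 40 21 -0.113 0 0;1 -2 40 21 -0.113 0 0;1 -2 40 21 -0.113 0 0;1 -2 40 21 -0.113 0 0;1 -2 40 21 -0.113 0 0;1 -2 40 21 -0.113 0 0'
python3 - <<'E'
from h import *
A,s=cur();print(s['qpos'],s['force'],s['torque'])
plan([541,39,290],frame(-ez,ey),15)
E
```

```text
clock: 1.15
eef_pos: [563.1, -521.5, 249.1]
tool_rot: [3.066, 1.556, 2.881]
force: [0.5, -0.0, 0.3]
width: 85.7
[ 0.81   0.831 -0.235  1.076  0.187  1.267  0.407] [ 0.483 -0.041  0.32 ] [-0.01  -0.056 -0.001]
15 x [-2.8 36.3 19.9] [-0.104 -0.001 -0.001] |d| 41.5 0.104
```

```bash
python3 -m handwheel '1 -2.8 36 20 -0.104 0 0;1 -2.8 36 20 -0.104 0 0;1 -2.8 36 20 -0.104 0 0;1 -2.8 36 20 -0.104 0 0;1 -2.8 36 20 -0.104 0 0;1 -2.8 36 20 -0.104 0 0;1 -2.8 36 20 -0.104 0 0;1 -2.8 36 20 -0.104 0 0;1 -2.8 36 20 -0.104 0 0;1 -2.8 36 20 -0.104 0 0'
python3 - <<'E'
from h import *
A,s=cur();print(s['qpos'],s['force'],s['torque'])
plan([541,39,280],frame(-ez,ey),7)
E
```

```text
clock: 2.15
eef_pos: [648.0, -118.7, 271.5]
tool_rot: [1.787, 1.55, 2.691]
force: [1.0, 0.3, -0.1]
width: 85.4
[ 0.43   0.667 -0.522  1.419  0.332  1.164  0.769] [ 1.029  0.295 -0.121] [ 0.034 -0.031  0.102]
7 x [-1.  24.  13.4] [-0.067  0.    -0.003] |d| 27.5 0.067
```

```bash
python3 -m handwheel '1 -1 24 13.4 -0.067 0 -0.003;1 -1 24 13.4 -0.067 0 -0.003;1 -1 24 13.4 -0.067 0 -0.003;1 -1 24 13.4 -0.067 0 -0.003;1 -1 24 13.4 -0.067 0 -0.003;1 -1 24 13.4 -0.067 0 -0.003;1 -1 24 13.4 -0.067 0 -0.003;1 0 0 0 0 0 0'
python3 - <<'E'
from h import *
from cell import *
A,s=cur();print(s['qpos'],s['force'],s['torque'])
plan([541,39,230],frame(-ez,ey),5)
p=camera_params('wrist');cv2.imwrite('pics/w1.png',get_image('wrist'));print(p['eye'],proj(p,[541,39,159]))
E
```

```text
clock: 2.95
eef_pos: [530.8, 52.5, 280.0]
tool_rot: [0.777, 1.566, 2.185]
force: [0.7, 0.4, -0.5]
width: 85.4
[ 0.325  0.49  -0.704  1.775  0.362  1.012  0.891] [ 0.743  0.378 -0.492] [ 0.05  -0.008 -0.015]
5 x [10.  -2.5 -2.3] [ 0.007  0.001 -0.001] |d| 10.6 0.008
[466.68   63.354 414.438] [263.38  222.173]
```

View pics/w1.png

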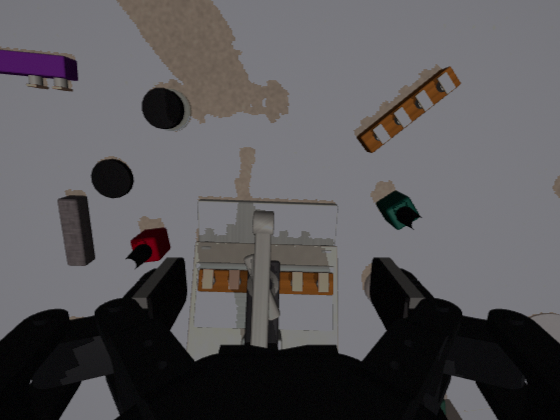

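```bash
python3 -m handwheel '1 10 -2.5 -2.3 0.007 0.001 -0.001;1 10 -2.5 -2.3 0.007 0.001 -0.001;1 10 -2.5 -2.3 0.007 0.001 -0.001;1 10 -2.5 -2.3 0.007 0.001 -0.001;1 10 -2.5 -2.3 0.007 0.001 -0.001;1 0 0 0 0 0 0'
python3 - <<'E'
from h import *
A,s=cur();print(s['qpos'],s['force'],s['torque'])
plan([541,39,149],frame(-ez,ey),6)
E
```

```text
clock: 3.6
eef_pos: [545.3, 30.8, 222.9]
tool_rot: [-2.894, 1.565, -1.537]
force: [0.1, 0.1, -0.9]
width: 85.4
[ 0.309  0.567 -0.641  1.816  0.429  0.902  0.828] [ 0.145  0.098 -0.889] [ 0.024 -0.021  0.018]
6 x [12.3  1.   1.2] [-0.002 -0.001  0.   ] |d| 12.4 0.002
```

```bash
python3 -m handwheel '1 12 1 1.2 -0.002 0 0;1 12 1 1.2 -0.002 0 0;1 12 1 1.2 -0.002 0 0;1 12 1 1.2 0 0 0;1 12 1 1 0 0 0;1 5 0 0 0 0 0;1 0 0 0 0 0 0'
python3 - <<'E'
from h import *
from cell import *
A,s=cur();print(s['qpos'],s['force'],s['torque'])
plan([541,39,149],frame(-ez,ey),1)
p=camera_params('wrist');cv2.imwrite('pics/w2.png',get_image('wrist'));print(p['eye'],proj(p,[541,39,159]))
E
```

```text
clock: 4.3
eef_pos: [540.8, 38.7, 151.5]
tool_rot: [3.106, 1.566, -1.811]
force: [-0.0, -0.7, 0.3]
width: 85.5
[ 0.25   0.654 -0.578  1.894  0.518  0.748  0.741] [-0.037 -0.748  0.336] [ 0.044  0.019 -0.039]
1 x [ 2.5 -0.1  0.4] [-0.005 -0.005 -0.   ] |d| 2.5 0.007
[476.959  53.402 285.674] [277.317 278.685]
```

View pics/w2.png

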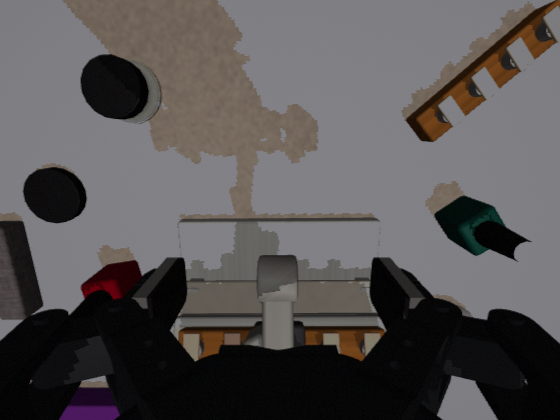

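```bash
python3 -m handwheel '-1 2 0 0 0 0 0;-1 0 0 0 0 0 0;-1 0 0 0 0 0 0;-1 0 0 0 0 0 0;-1 0 0 0 0 0 0;-1 0 0 0 0 0 0'
python3 - <<'E'
from h import *
A,s=cur();print(s['force'],s['torque'])
# arc plan: pivot, lever angle
tip=A[:3,3]-A[:3,0]*11
piv=np.array([662.6,17.2,209.3]); 
d=tip-piv; x=d@ex;y=d@ey;z=d[2];print('tip',tip,x,y,z,np.hypot(x,z),np.arctan2(-z,-x))
E
```

```text
clock: 4.95
eef_pos: [542.3, 38.1, 151.4]
tool_rot: [-2.439, 1.565, -1.074]
force: [-0.5, 0.1, -0.4]
width: 17.1
[-0.526  0.147 -0.434] [0.271 0.049 0.196]
tip [542.276  38.115 162.39 ] -122.08088246078137 -3.4061665485513397 -46.91012622905714 130.78341563527536 0.3668594010964399
```

```bash
cat >> h.py <<'E'
def arc(a_from,a_to,n,r=130):
    a=np.linspace(a_from,a_to,n+1)
    x=-r*np.cos(a);z=r*np.sin(a)
    for i in range(n):print('a %.2f: x %.1f y %.1f'%(a[i+1],-(z[i+1]-z[i]),-(x[i+1]-x[i])))
E
python3 - <<'E'
from h import *
arc(-.4,1.7,14)
E
```

```text
a -0.25: x -18.5 y 6.2
a -0.10: x -19.2 y 3.4
a 0.05: x -19.5 y 0.5
a 0.20: x -19.3 y -2.4
a 0.35: x -18.7 y -5.3
a 0.50: x -17.7 y -8.0
a 0.65: x -16.3 y -10.6
a 0.80: x -14.6 y -12.9
a 0.95: x -12.5 y -15.0
a 1.10: x -10.1 y -16.7
a 1.25: x -7.5 y -18.0
a 1.40: x -4.7 y -18.9
a 1.55: x -1.9 y -19.4
a 1.70: x 1.1 y -19.5
```

```bash
python3 -m handwheel '-1 -9 3 0 0 0 0;-1 -14 3 0 0 0 0;-1 -19 3 0 0 0 0;-1 -19 0 0 0 0 0;-1 0 0 0 0 0 0'
cat > st.py <<'E'
from h import *
A,s=cur();print('F',s['force'],'T',s['torque'],'w',s['width'])
tip=A[:3,3]-A[:3,0]*11
piv=np.array([662.6,17.2,211.]) 
d=tip-piv; x=d@ex;y=d@ey;z=d[2];print('tip',tip,'xyz',x,y,z,'r',np.hypot(x,z),'a',np.arctan2(z,-x));print(A[:3,0],A[:3,2],s['qpos'])
E
python3 st.py
```

```text
clock: 5.45
eef_pos: [535.2, 39.5, 216.7]
tool_rot: [-1.926, 1.561, -0.561]
force: [0.7, 0.1, -2.0]
width: 16.7
F [ 0.737  0.079 -2.045] T [0.136 0.083 0.247] w 16.698102816609595
tip [535.088  39.593 227.664] xyz -129.41917818955358 -3.386519220099706 16.663889446250778 r 130.48758138128045 a 0.12805447702660525
[ 0.008 -0.005 -1.   ] [ 0.204  0.979 -0.003] [ 0.296  0.559 -0.642  1.855  0.439  0.865  0.803]
```

```bash
python3 -m handwheel '-1 -12 -3 0 0 0 0;-1 -18 -5 0 0 0 0;-1 -17 -8 0 0 0 0;-1 -15 -10 0 0 0 0;-1 -7 -6 0 0 0 0;-1 0 0 0 0 0 0'; python3 st.py
```

```text
clock: 6.05
eef_pos: [565.7, 33.4, 285.5]
tool_rot: [-1.652, 1.563, -0.287]
force: [2.7, 0.0, -4.1]
width: 16.6
F [ 2.68   0.048 -4.148] T [ 0.09  -0.218  0.102] w 16.63534556366611
tip [565.638  33.381 296.477] xyz -98.24413175333292 -3.4051592636684385 85.47705914112021 r 130.2237960719192 a 0.7160181379842415
[ 0.007 -0.002 -1.   ] [ 0.204  0.979 -0.001] [ 0.328  0.525 -0.678  1.69   0.375  1.053  0.894]
```

```bash
python3 -m handwheel '-1 -9 -8 0 0 0 0;-1 -13 -14 0 0 0 0;-1 -11 -16 0 0 0 0;-1 -8 -17 0 0 0 0;-1 -4 -13 0 0 0 0;-1 0 0 0 0 0 0'; python3 st.py
```

```text
clock: 6.65
eef_pos: [620.0, 22.6, 322.5]
tool_rot: [1.822, 1.545, -3.09]
force: [0.4, -0.5, -0.9]
width: 16.4
F [ 0.42  -0.545 -0.902] T [-0.035  0.257  0.074] w 16.402117647714473
tip [620.325  22.604 333.473] xyz -42.50625767911269 -3.1026243949303063 122.4729387395297 r 129.63951043327694 a 1.2367372316390073
[-0.026 -0.001 -1.   ] [ 0.198  0.98  -0.006] [ 0.306  0.594 -0.671  1.455  0.369  1.249  0.965]
```

```bash
python3 -m handwheel '-1 -3 -12 0 0 0 0;-1 -2 -12 0 0 0 0;-1 0 -12 0 0 0 0;-1 0 -10 0 0 0 0;-1 1 -6 0 0 0 0;-1 0 0 0 0 0 0'; python3 st.py
```

```text
clock: 7.25
eef_pos: [657.7, 14.9, 328.0]
tool_rot: [1.89, 1.519, -3.018]
force: [-2.1, -0.2, -1.9]
width: 16.3
F [-2.065 -0.166 -1.936] T [-0.038  0.401 -0.115] w 16.30122409816137
tip [658.283  14.959 339.027] xyz -3.785910288192948 -3.054013215678641 128.0265215720085 r 128.08248647859006 a 1.5412336449695312
[-0.051 -0.006 -0.999] [ 0.194  0.981 -0.016] [ 0.275  0.664 -0.654  1.303  0.386  1.354  1.   ]
```

```bash
python3 -m handwheel '-1 0 -7 0 0 0.03 0;-1 0 -7 0 0 0.02 0;-1 0 -5 0 0 0 0;-1 0 -5 0 0 0 0;-1 0 0 0 0 0 0'; python3 st.py
```

```text
clock: 7.75
eef_pos: [679.6, 10.1, 326.9]
tool_rot: [2.518, 1.478, -2.386]
force: [-1.0, -0.3, 2.7]
width: 15.9
F [-0.999 -0.296  2.738] T [-0.006  0.503 -0.023] w 15.931492987305292
tip [680.322  10.797 337.883] xyz 18.64114723073187 -2.7548025826426024 126.88339517334771 r 128.2454222995649 a 1.7166683675328591
[-0.068 -0.064 -0.996] [ 0.188  0.979 -0.076] [ 0.218  0.708 -0.621  1.213  0.434  1.426  0.996]
```

```bash
python3 -m handwheel '-1 1 -5 0 0 -0.03 0;-1 1 -5 0 0 -0.02 0;-1 1 -5 0 0 -0.01 0;-1 0 -5 0 0 0 0;-1 0 0 0 0 0 0'; python3 st.py
```

```text
clock: 8.25
eef_pos: [690.5, 8.4, 324.7]
tool_rot: [1.792, 1.493, -3.109]
force: [-0.2, -1.9, 3.4]
width: 15.8
F [-0.158 -1.853  3.428] T [-0.239  0.214  0.151] w 15.791787338306607
tip [691.334   8.428 335.632] xyz 29.90383136759148 -2.888490899578458 124.63223069719277 r 128.16954419447558 a 1.8062813420299664
[-0.077 -0.003 -0.997] [ 0.186  0.982 -0.017] [ 0.249  0.737 -0.641  1.167  0.399  1.438  1.039]
```

```bash
python3 -m handwheel '-1 1 -6 0 0 0 0;-1 1 -6 0 0 0 0;-1 1 -6 0 0 0 0;-1 0 -2 0 0 0 0'; python3 st.py;  python3 -m handwheel '-1 0 -8 0 0 0 0';python3 st.py
python3 - <<'E'
from h import *
from cell import *
s=get_image('scene');cv2.imwrite('pics/s3.png',cv2.resize(s[110:345,190:400],None,fx=2.5,fy=2.5,interpolation=cv2.INTER_CUBIC))
E
```

```text
clock: 8.65
eef_pos: [690.3, 8.5, 324.3]
tool_rot: [1.777, 1.448, -3.113]
force: [-4.1, -1.4, 2.1]
width: 16.0
F [-4.132 -1.449  2.089] T [-0.14   1.013  0.07 ] w 16.03057267237822
tip [691.663   8.533 335.222] xyz 30.205211345240148 -2.720380524786777 124.22240863662125 r 127.84193990977428 a 1.8093216617168468
[-0.123 -0.004 -0.992] [ 0.176  0.984 -0.025] [ 0.234  0.765 -0.637  1.113  0.395  1.506  1.058]
clock: 8.75
eef_pos: [691.1, 8.5, 323.9]
tool_rot: [1.771, 1.43, -3.116]
force: [-30.4, 1.0, 12.3]
width: 16.0
F [-30.443   1.028  12.316] T [0.293 6.621 0.024] w 15.993481315889998
tip [692.644   8.539 334.803] xyz 31.166101219332027 -2.5194936559972643 123.80307168045783 r 127.66568224362501 a 1.817411326913997
[-0.14  -0.004 -0.99 ] [ 0.172  0.985 -0.028] [ 0.228  0.778 -0.635  1.09   0.394  1.533  1.065]
```

View pics/s3.png

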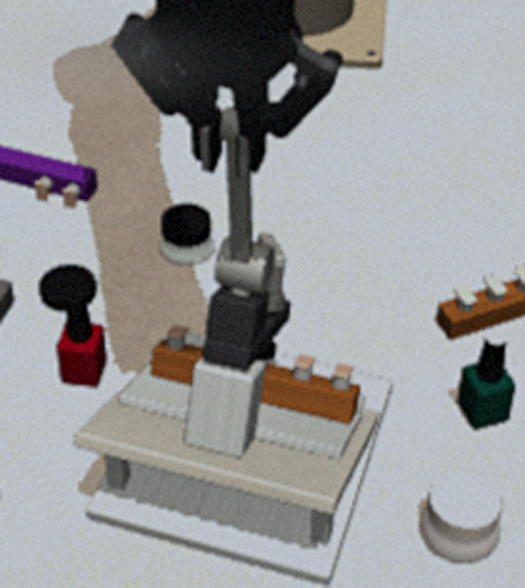

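```bash
python3 -m handwheel '-1 0 5 0 0 0 0;1 0 0 0 0 0 0;1 0 0 0 0 0 0;1 0 0 0 0 0 0;1 -10 0 0 0 0 0;1 -25 0 0 0 0 0;1 -30 0 0 0 0 0;1 0 0 0 0 0 0'
python3 - <<'E'
from h import *
from cell import *
A,s=cur();print(A,s['qpos'],s['force'])
T=get_image('top');cv2.imwrite('pics/t4.png',cv2.resize(T[105:245,220:360],None,fx=4,fy=4,interpolation=cv2.INTER_CUBIC))
E
```

```text
clock: 9.6
eef_pos: [699.4, 9.7, 390.4]
tool_rot: [1.75, 1.435, -3.137]
force: [-0.0, 1.0, -0.6]
width: 85.4
[[ -0.135  -0.976   0.172 699.433]
 [ -0.001   0.174   0.985   9.697]
 [ -0.991   0.133  -0.024 390.35 ]
 [  0.      0.      0.      1.   ]] [ 0.199  0.762 -0.636  0.931  0.383  1.688  1.097] [-0.01   1.046 -0.574]
```

View pics/t4.png

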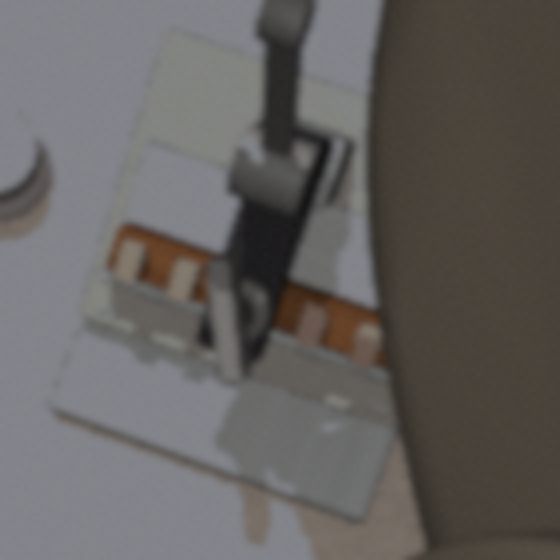

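Run:
```python
from h import *
from cell import *
T=camera_params('top')
n=-np.sin(np.radians(26))*ex+np.cos(np.radians(26))*ez
b=np.cross(ey,n) # bed x axis (up slope)
t=lambda x,y:(x/4+220-.37,y/4+105-.37)
C=np.array([653,17,0])
for z in(180,200,220):
    c=plane(T,*t(227,317),z)
    # wing top line on plane thru c normal n
    P=[]
    for a in((218,265),(236,370)):
        e,d=ray(T,*t(*a));P.append(e+d*((c-e)@n)/(d@n))
    w=P[0]-P[1];print(z,c,'stand',(c-C)@ex,(c-C)@ey,'len',np.linalg.norm(w),'ang',np.arctan2(w@ey,w@b))
print(b,n)
plan([544,39,310],frame(-n,ey),14)
```

```text
180 [595.723  26.389 180.   ] stand -58.00046066343332 -2.177685375089615 len 49.51062431105165 ang 0.49273436688852107
200 [589.945  25.066 200.   ] stand -63.40063999781301 -4.622188856698643 len 48.121449362848814 ang 0.4927343668885207
220 [584.167  23.743 220.   ] stand -68.80081933219269 -7.066692338307676 len 46.73227441464605 ang 0.4927343668885208
[ 0.881 -0.179  0.438] [-0.43   0.087  0.899]
14 x [ 4.  12.1  0.1] [ 0.002 -0.002 -0.042] |d| 12.7 0.042
```

```bash
python3 -m handwheel '1 0 25 0 0 0 -0.04;1 0 30 0 0 0 -0.05;1 0 30 0 0 0 -0.05;1 0 25 0 0 0 -0.05'
python3 - <<'E'
from h import *
n=-np.sin(np.radians(26))*ex+np.cos(np.radians(26))*ez
plan([544,39,310],frame(-n,ey),6)
E
```

```text
clock: 10.05
eef_pos: [591.0, 28.0, 387.4]
tool_rot: [-1.982, 1.512, -0.588]
force: [-0.3, -0.3, 0.7]
width: 85.4
6 x [10.9 10.7  0.5] [ 0.005 -0.003 -0.067] |d| 15.3 0.067
```

```bash
python3 -m handwheel '1 11 10.5 0.5 0.005 -0.003 -0.067;1 11 10.5 0.5 0.005 -0.003 -0.067;1 11 10.5 0.5 0.005 -0.003 -0.067;1 11 10.5 0.5 0.005 -0.003 -0.067;1 11 10.5 0.5 0.005 -0.003 -0.067;1 5 5 0.5 0.005 -0.003 -0.06;1 0 0 0 0 0 0'
python3 - <<'E'
from h import *
from cell import *
A,s=cur();print(A,s['qpos'])
p=camera_params('wrist');import json;im=get_image('wrist');cv2.imwrite('pics/w5.png',im)
np.save('w5.npy',np.r_[p['eye'],p['orientation']]);print(p)
cv2.imwrite('pics/w5c.png',cv2.resize(im[200:360,180:400],None,fx=3,fy=3,interpolation=cv2.INTER_CUBIC))
E
```

```text
clock: 10.75
eef_pos: [538.5, 38.3, 312.5]
tool_rot: [-1.567, 1.111, -0.194]
force: [0.1, 0.3, 0.2]
width: 85.3
[[  0.436  -0.879   0.196 538.462]
 [ -0.086   0.176   0.981  38.313]
 [ -0.896  -0.444   0.002 312.484]
 [  0.      0.      0.      1.   ]] [ 0.209  0.245 -0.554  2.11   0.736  0.522  0.475]
{'fx': 306.6600734557928, 'fy': 306.6600734557928, 'cx': 277.90308470096494, 'cy': 211.59391763525002, 'eye': array([422.396,  62.177, 403.622]), 'orientation': array([-0.723, -0.001,  1.372])}
```

View pics/w5.png

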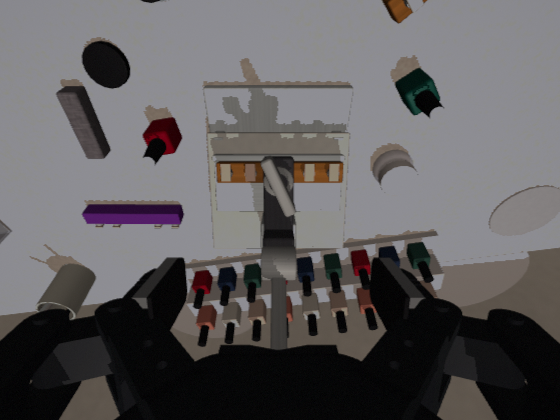

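Run:
```python
from h import *
from cell import *
T=camera_params('top');W=camera_params('wrist')
n=-np.sin(np.radians(26))*ex+np.cos(np.radians(26))*ez;b=np.cross(ey,n)
t=lambda x,y:(x/4+220-.37,y/4+105-.37)
C=np.array([653,17,0])
im=cv2.imread('pics/w5.png')
cv2.imwrite('pics/w5c.png',cv2.resize(im[140:260,220:340],None,fx=5,fy=5,interpolation=cv2.INTER_CUBIC))
L={}
for nm,a,q in[('ctr',(227,317),(279,187)),('far',(218,262),(293,212)),('near',(236,372),(265,162))]:
    P,e=tri(T,t(*a),W,q);L[nm]=P;print(nm,P,e,'stand',(P-C)@ex,(P-C)@ey)
w=L['far']-L['near'];print(np.linalg.norm(w),w@n,np.arctan2(w@ey,w@b))
```

```text
ctr [600.432  27.766 164.309] 0.7517370245852498 stand -53.659206014756556 0.10791902355690566
far [622.464  36.321 178.375] 2.803914056187196 stand -33.76559600675236 12.86890888001158
near [577.165  19.348 153.019] 0.40005441457395396 stand -74.78960620006633 -12.764944910743445
54.61641641141318 4.805411844933235 0.49061753471709324
```

View pics/w5c.png

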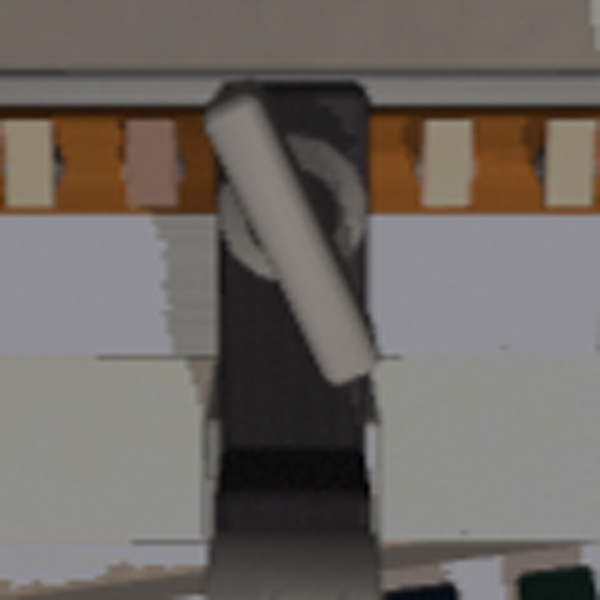

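```bash
cat >> h.py <<'E'
n=-np.sin(np.radians(26))*ex+np.cos(np.radians(26))*ez;b=np.cross(ey,n)
def nutM(ang): return frame(-n,np.cos(ang)*ey-np.sin(ang)*b)
TOP=np.array([600.,27.5,164.])
E
python3 - <<'E'
from h import *
from cell import *
W=camera_params('wrist')
P=[]
for a in((232,105),(351,372),(210,115),(330,385),(255,95),(372,360)):
    u=(a[0]/5+220-.4,a[1]/5+140-.4);e,d=ray(W,*u);P.append(e+d*((TOP-e)@n)/(d@n))
for i in(0,2,4):
    w=P[i+1]-P[i];print(np.linalg.norm(w),np.arctan2(w@ey,w@b))
c=(P[0]+P[1])/2;print(c,(c-TOP)@b,(c-TOP)@ey, np.linalg.norm(P[2]-P[4]),np.linalg.norm(P[3]-P[5]))
plan(TOP+60*n,nutM(.46),8)
E
```

```text
57.844297119728324 0.41338676206054825
58.605569224331894 0.40845779645663294
57.2014486185324 0.4138565784464901
[601.324  27.137 164.668] 1.524363992974762 -0.09217738598598406 9.414942863784388 9.831091947803657
8 x [12.6  1.3  0.4] [-0.057  0.     0.001] |d| 12.7 0.057
```

```bash
python3 -m handwheel '1 12 1.3 0.4 -0.05 0 0;1 12 1.3 0.4 -0.05 0 0;1 12 1.3 0.4 -0.05 0 0;1 12 1.3 0.4 -0.05 0 0;1 12 1.3 0.4 -0.05 0 0;1 12 1.3 0.4 -0.05 0 0;1 12 1.3 0.4 -0.05 0 0;1 6 1 0.4 -0.05 0 0;1 0 0 0 0 0 0'
python3 - <<'E'
from h import *
from cell import *
A,s=cur();print(s['qpos'],s['force'])
plan(TOP+60*n,nutM(.42),1)
plan(TOP-23*n,nutM(.42),8)
p=camera_params('wrist');im=get_image('wrist');cv2.imwrite('pics/w6.png',im);print(proj(p,TOP),proj(p,TOP-32*n))
E
```

```text
clock: 11.7
eef_pos: [587.4, 31.8, 231.5]
tool_rot: [-1.97, 1.102, -0.193]
force: [0.6, 0.0, -0.0]
width: 85.8
[ 0.123  0.434 -0.445  2.118  1.139  0.415  0.512] [ 0.578  0.019 -0.001]
1 x [ 6.2 17.   5.4] [-0.014 -0.003  0.015] |d| 18.9 0.021
8 x [11.2  2.2  0.7] [-0.002 -0.     0.002] |d| 11.4 0.003
[285.432 202.565] [284.616 192.405]
```

View pics/w6.png

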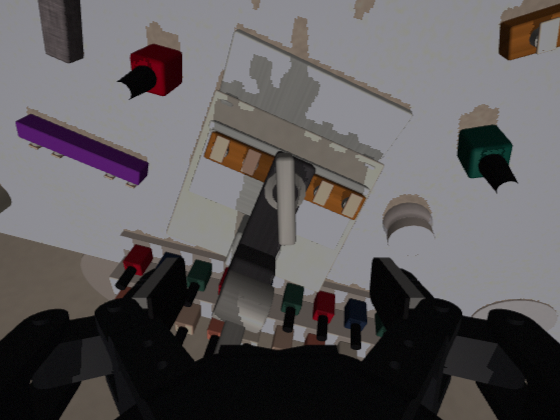

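Run:
```python
from h import *
from cell import *
W=camera_params('wrist');o=np.load('w5.npy');W5=dict(W);W5['eye']=o[:3];W5['orientation']=o[3:]
im=cv2.imread('pics/w6.png')
cv2.imwrite('pics/w6c.png',cv2.resize(im[135:265,225:355],None,fx=4.5,fy=4.5,interpolation=cv2.INTER_CUBIC))
P,e=tri(W,(286,199),W5,(278.0,187.4));print(P,e,(P-TOP)@b,(P-TOP)@ey,(P-TOP)@n)
T=camera_params('top')
P,e=tri(W,(286,199),T,(227/4+219.63,317/4+104.63));print(P,e,(P-TOP)@b,(P-TOP)@ey,(P-TOP)@n)
```

```text
[598.242  27.229 163.902] 1.09203151180468 -1.543185271664535 -0.6145864168736692 0.643850841178753
[601.866  27.569 158.582] 0.4771262499849378 -0.7435736605705435 0.43875277519802186 -5.664976644040983
```

View pics/w6c.png

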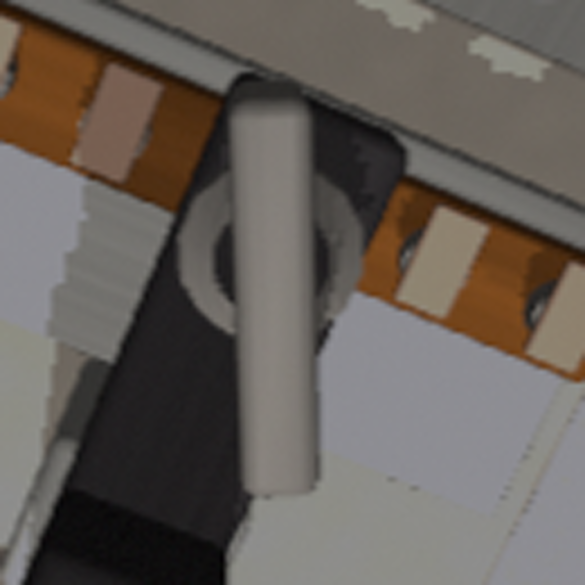

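```bash
python3 -m handwheel '1 6 8 2.5 0 0 0.005;1 6 8 2.5 0 0 0.005;1 6 1 0 0 0 0;1 0 0 0 0 0 0'
python3 - <<'E'
from h import *
A,s=cur();print(s['qpos'],s['force'])
plan(TOP-23*n,nutM(.42),6)
E
```

```text
clock: 12.15
eef_pos: [584.1, 30.8, 210.5]
tool_rot: [-1.967, 1.106, -0.201]
force: [0.0, 0.1, 0.6]
width: 85.4
[ 0.076  0.461 -0.386  2.146  1.253  0.379  0.38 ] [0.005 0.06  0.628]
6 x [12.   1.   0.4] [-0.004 -0.001  0.002] |d| 12.0 0.005
```

```bash
python3 -m handwheel '1 12 1 0.4 -0.003 0 0.002;1 12 1 0.4 -0.003 0 0.002;1 12 1 0.4 -0.003 0 0.002;1 8 1 0.4 -0.003 0 0.002;1 0 0 0 0 0 0'
python3 - <<'E'
from h import *
A,s=cur();print(s['qpos'],s['force'])
plan(TOP-23*n,nutM(.42),1)
E
```

```text
clock: 12.65
eef_pos: [605.3, 27.3, 173.0]
tool_rot: [-1.976, 1.104, -0.205]
force: [0.2, 0.5, -0.1]
width: 85.4
[ 0.034  0.546 -0.316  2.131  1.454  0.344  0.198] [ 0.24   0.474 -0.073]
1 x [28.7  8.6  2.8] [-0.02  -0.007  0.011] |d| 30.1 0.023
```

```bash
python3 -m handwheel '1 8 4 1.2 -0.01 0 0.005;1 8 3 1 -0.01 0 0.005;1 8 1 0.5 0 0 0;1 4 0 0 0 0 0;1 0 0 0 0 0 0'
python3 - <<'E'
from h import *
from cell import *
A,s=cur();print(s['qpos'],s['force'])
plan(TOP-23*n,nutM(.42),1)
p=camera_params('wrist');im=get_image('wrist');cv2.imwrite('pics/w7.png',im);print(proj(p,TOP))
E
```

```text
clock: 13.15
eef_pos: [613.9, 25.7, 148.4]
tool_rot: [-1.996, 1.106, -0.211]
force: [-0.2, 0.3, 0.7]
width: 85.6
[ 0.025  0.6   -0.301  2.125  1.594  0.343  0.08 ] [-0.226  0.295  0.653]
1 x [2.8 5.6 1.5] [-0.004 -0.009  0.008] |d| 6.5 0.013
[279.4   280.772]
```

View pics/w7.png

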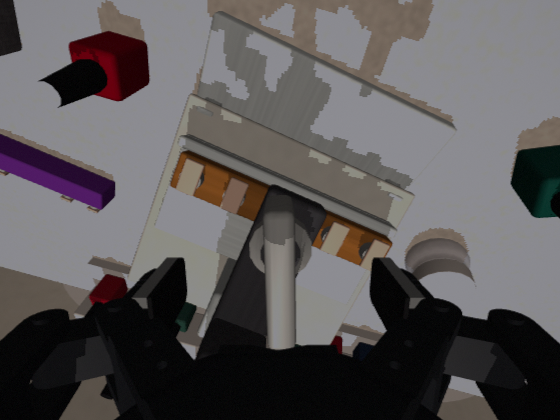

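```bash
python3 -m handwheel '1 3 5 1.5 0 0 0;1 0 0 0 0 0 0'
python3 - <<'E'
from h import *
A,s=cur();print(s['qpos'],s['force'])
plan(TOP-23*n,nutM(.42),1)
E
python3 -m handwheel '-1 0 0 0 0 0 0;-1 0 0 0 0 0 0;-1 0 0 0 0 0 0;-1 0 0 0 0 0 0;-1 0 0 0 0 0 0;-1 0 0 0 0 0 0'
python3 - <<'E'
from h import *
A,s=cur();print(s['qpos'],s['force'],s['torque'])
plan(TOP-23*n,nutM(.42),1)
E
```

```text
clock: 13.4
eef_pos: [611.2, 25.8, 145.0]
tool_rot: [-1.994, 1.104, -0.209]
force: [-0.5, 0.6, 0.1]
width: 85.6
[ 0.026  0.604 -0.305  2.136  1.644  0.348  0.027] [-0.526  0.635  0.136]
1 x [1.  1.9 0.2] [-0.005 -0.009  0.011] |d| 2.1 0.015
clock: 14.0
eef_pos: [610.7, 27.0, 149.5]
tool_rot: [-1.991, 1.099, -0.205]
force: [-13.1, 9.7, 13.8]
width: 16.2
[ 0.025  0.595 -0.306  2.139  1.637  0.347  0.032] [-13.146   9.694  13.81 ] [6.214 2.846 2.617]
1 x [ 5.3  3.6 -0.2] [-0.004 -0.009  0.015] |d| 6.4 0.019
```

```bash
python3 -m handwheel '0 0 0 0 0 0 0;0 -4 0 0 0 0 0;0 -3 0 0 0 0 0;0 0 0 0 0 0 0'
python3 - <<'E'
from h import *
from cell import *
A,s=cur();print(s['qpos'],s['force'],s['torque'])
plan(TOP-16*n,nutM(.42),1)
p=camera_params('wrist');im=get_image('wrist');cv2.imwrite('pics/w8.png',im);print(proj(p,TOP))
E
```

```text
clock: 14.4
eef_pos: [606.8, 31.0, 158.0]
tool_rot: [-1.983, 1.098, -0.193]
force: [0.8, -0.6, 0.2]
width: 42.9
[ 0.02   0.575 -0.307  2.144  1.599  0.341  0.066] [ 0.784 -0.629  0.247] [0.141 0.449 0.007]
1 x [ 7.9  4.6 -3.3] [-0.002 -0.005  0.018] |d| 9.7 0.019
[269.101 270.188]
```

View pics/w8.png

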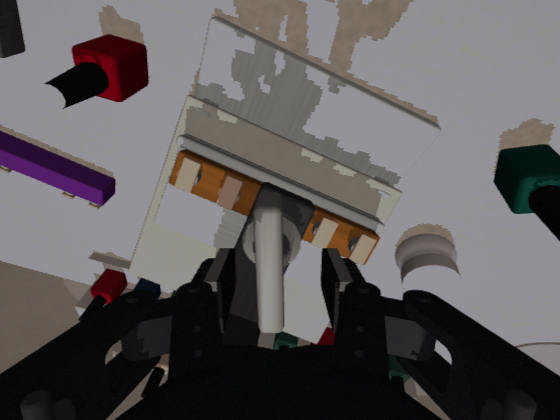

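```bash
python3 -m handwheel '0 4 4.5 -3.3 0 0 0.01;0 2 0 0 0 0 0.006;0 0 0 0 0 0 0'
python3 - <<'E'
from h import *
A,s=cur();print(s['qpos'],s['force'])
plan(TOP-16*n,nutM(.42),1)
E
python3 -m handwheel '-1 0 0 0 0 0 0;-1 0 0 0 0 0 0;-1 0 0 0 0 0 0;-1 0 0 0 0 0 0;-1 0 0 0 0 0 0'
python3 - <<'E'
from h import *
A,s=cur();print(s['qpos'],s['force'],s['torque'])
plan(TOP-16*n,nutM(.42),1)
E
```

```text
clock: 14.75
eef_pos: [606.1, 24.7, 150.0]
tool_rot: [-1.999, 1.115, -0.213]
force: [0.6, 0.3, 0.0]
width: 42.7
[ 0.026  0.589 -0.299  2.137  1.57   0.338  0.102] [0.634 0.264 0.03 ]
1 x [ 0.5 -0.8  1.3] [-0.003 -0.006 -0.   ] |d| 1.6 0.007
clock: 15.25
eef_pos: [605.9, 25.5, 149.8]
tool_rot: [-1.998, 1.115, -0.209]
force: [-0.4, -0.3, -0.4]
width: 11.3
[ 0.026  0.589 -0.3    2.137  1.57   0.337  0.102] [-0.39  -0.347 -0.393] [0.138 0.499 0.149]
1 x [ 0.5 -0.9  0.5] [-0.002 -0.004 -0.   ] |d| 1.2 0.005
```

```bash
cat > nt.py <<'E'
from h import *
A,s=cur();z=A[:3,2]
print('ang %.3f'%np.arctan2(-z@b,z@ey),'Tn %.3f'%(s['torque']@n),'Tx %.3f'%(s['torque']@A[:3,0]),'F',s['force'],'w %.1f'%s['width'],'off b,ey,n',(A[:3,3]-TOP)@np.stack([b,ey,n],1),'ax',A[:3,0]@-n,'q567',s['qpos'][4:])
E
python3 nt.py
python3 -m handwheel '-1 0 0 0 0.05 0 0;-1 0 0 0 0.1 0 0;-1 0 0 0 0.1 0 0' >/dev/null; python3 nt.py
python3 -m handwheel '-1 0 0 0 0.1 0 0;-1 0 0 0 0.1 0 0' >/dev/null; python3 nt.py
```

```text
Traceback (most recent call last):
  File "nt.py", line 1, in <module>
    from h import *
  File "h.py", line 2, in <module>
    from scipy.spatial.transform import Rotation as R
  File "scipy/spatial/_ckdtree.pyx", line 11, in init scipy.spatial._ckdtree
  File "nt.py", line 2, in <module>
    A,s=cur();z=A[:3,2]
        ^^^
NameError: name 'cur' is not defined. Did you mean: 'chr'?
Traceback (most recent call last):
  File "nt.py", line 1, in <module>
    from h import *
  File "h.py", line 2, in <module>
    from scipy.spatial.transform import Rotation as R
  File "scipy/spatial/_ckdtree.pyx", line 11, in init scipy.spatial._ckdtree
  File "nt.py", line 2, in <module>
    A,s=cur();z=A[:3,2]
        ^^^
NameError: name 'cur' is not defined. Did you mean: 'chr'?
Traceback (most recent call last):
  File "nt.py", line 1, in <module>
    from h import *
  File "h.py", line 2, in <module>
    from scipy.spatial.transform import Rotation as R
  File "scipy/spatial/_ckdtree.pyx", line 11, in init scipy.spatial._ckdtree
  File "nt.py", line 2, in <module>
    A,s=cur();z=A[:3,2]
        ^^^
NameError: name 'cur' is not defined. Did you mean: 'chr'?
```

Name clash (nt is a stdlib name on import); rename.

```bash
mv nt.py feel.py; rm -rf __pycache__/nt*; python3 feel.py
```

```text
ang -0.042 Tn 0.364 Tx -0.367 F [-0.552 -1.193  1.008] w 11.2 off b,ey,n [ -0.661  -0.96  -15.524] ax 0.9999868478271416 q567 [ 1.574  0.352 -0.359]
```

```bash
python3 -m handwheel '-1 0 0 0 0.12 0 0;-1 0 0 0 0.12 0 0;-1 0 0 0 0.12 0 0;-1 0 0 0 0.12 0 0;-1 0 0 0 0.12 0 0' >/dev/null;python3 feel.py;  python3 -m handwheel '-1 0 0 0 0.12 0 0;-1 0 0 0 0.12 0 0;-1 0 0 0 0.12 0 0;-1 0 0 0 0.12 0 0;-1 0 0 0 0.12 0 0'>/dev/null; python3 feel.py
```

```text
ang -0.661 Tn 0.343 Tx -0.346 F [ 0.645 -0.242  1.915] w 11.3 off b,ey,n [ -0.803  -1.228 -15.525] ax 0.9999840039236846 q567 [ 1.577  0.373 -0.977]
ang -1.281 Tn 0.395 Tx -0.398 F [-1.174 -0.376  1.516] w 11.1 off b,ey,n [ -1.035  -1.327 -15.506] ax 0.999984375668921 q567 [ 1.58   0.393 -1.596]
```

```bash
python3 -m handwheel '-1 0 0 0 0.1 0 0;-1 0 0 0 0.1 0 0;-1 0 0 0 0.1 0 0;-1 0 0 0 0.1 0 0' >/dev/null;python3 feel.py;  python3 -m handwheel '-1 0 0 0 0.1 0 0'>/dev/null; python3 feel.py;  python3 -m handwheel '-1 0 0 0 0.1 0 0'>/dev/null; python3 feel.py;  python3 -m handwheel '-1 0 0 0 0.1 0 0'>/dev/null; python3 feel.py
```

```text
ang -1.694 Tn 0.378 Tx -0.380 F [-0.544 -1.729  1.557] w 11.2 off b,ey,n [ -1.213  -1.317 -15.502] ax 0.9999862956106979 q567 [ 1.582  0.406 -2.009]
ang -1.797 Tn 0.342 Tx -0.345 F [-0.296 -1.621  2.128] w 11.2 off b,ey,n [ -1.276  -1.341 -15.52 ] ax 0.9999867254119603 q567 [ 1.583  0.41  -2.112]
ang -1.900 Tn 0.389 Tx -0.391 F [-0.79  -1.38   1.831] w 10.9 off b,ey,n [ -1.31   -1.312 -15.514] ax 0.9999874407450736 q567 [ 1.584  0.413 -2.215]
ang -2.003 Tn 0.366 Tx -0.368 F [-1.495 -1.639  0.06 ] w 11.1 off b,ey,n [ -1.357  -1.273 -15.513] ax 0.9999880896127972 q567 [ 1.584  0.416 -2.318]
```

```bash
python3 -m handwheel '-1 0 0 0 0.1 0 0'>/dev/null; python3 feel.py;  python3 -m handwheel '-1 0 0 0 0.1 0 0'>/dev/null; python3 feel.py
```

```text
ang -2.106 Tn 0.395 Tx -0.397 F [-0.54  -0.58   1.011] w 10.9 off b,ey,n [ -1.396  -1.274 -15.508] ax 0.9999885335267178 q567 [ 1.585  0.42  -2.421]
ang -2.209 Tn 0.354 Tx -0.355 F [-0.194  0.079  2.097] w 11.2 off b,ey,n [ -1.444  -1.219 -15.521] ax 0.9999891826303738 q567 [ 1.586  0.423 -2.524]
```

```bash
python3 -m handwheel '-1 0 0 0 0.1 0 0'>/dev/null; python3 feel.py;  python3 -m handwheel '-1 0 0 0 0.1 0 0'>/dev/null; python3 feel.py;  python3 -m handwheel '-1 0 0 0 0.1 0 0'>/dev/null; python3 feel.py
```

```text
ang -2.312 Tn 0.361 Tx -0.362 F [-0.219  0.063  1.421] w 11.0 off b,ey,n [ -1.431  -1.217 -15.517] ax 0.9999893252831447 q567 [ 1.586  0.427 -2.627]
ang -2.415 Tn 0.326 Tx -0.328 F [ 0.45  -1.167  0.355] w 10.7 off b,ey,n [ -1.461  -1.153 -15.515] ax 0.9999899425345001 q567 [ 1.587  0.43  -2.73 ]
ang -2.518 Tn 0.345 Tx -0.346 F [-0.481 -1.078  0.537] w 10.8 off b,ey,n [ -1.517  -1.135 -15.519] ax 0.9999904286948459 q567 [ 1.587  0.434 -2.833]
```

```bash
python3 -m handwheel '0 0 0 0 0 0 0;0 0 0 0 0 0 0;0 -15 0 0 0 0 0;0 -20 0 0 0 0 0;0 -12 0 0 -0.05 0 0;0 0 0 0 -0.14 0 0;0 0 0 0 -0.14 0 0;0 0 0 0 -0.14 0 0;0 0 0 0 -0.14 0 0;0 0 0 0 -0.14 0 0' >/dev/null;python3 feel.py; python3 -m handwheel '0 0 0 0 -0.14 0 0;0 0 0 0 -0.14 0 0;0 0 0 0 -0.14 0 0;0 0 0 0 -0.14 0 0;0 0 0 0 -0.14 0 0;0 0 0 0 -0.14 0 0;0 0 0 0 -0.14 0 0;0 0 0 0 -0.14 0 0;0 0 0 0 -0.14 0 0;0 0 0 0 -0.14 0 0'; python3 feel.py
```

```text
ang -1.724 Tn -0.034 Tx 0.032 F [-0.22  -1.222 -0.865] w 42.9 off b,ey,n [-1.751 -1.452 33.094] ax 0.9999863699778484 q567 [ 1.389  0.473 -1.861]
clock: 19.95
eef_pos: [583.5, 28.8, 192.5]
tool_rot: [-1.338, 1.116, -0.214]
force: [-0.0, -0.7, 0.1]
width: 42.5
ang -0.245 Tn -0.013 Tx 0.011 F [-0.026 -0.702  0.095] w 42.5 off b,ey,n [-2.286 -2.038 32.78 ] ax 0.9999816258072493 q567 [ 1.411  0.536 -0.396]
```

```bash
python3 -m handwheel '0 0 0 0 -0.14 0 0;0 0 0 0 -0.14 0 0;0 0 0 0 -0.14 0 0;0 0 0 0 -0.14 0 0;0 0 0 0 -0.14 0 0;0 0 0 0 -0.12 0 0;0 0 0 0 0 0 0'
python3 - <<'E'
from h import *
from cell import *
A,s=cur();print(s['qpos'])
plan(TOP-15.5*n-1.2*b-1.2*ey,nutM(.62),5)
p=camera_params('wrist');im=get_image('wrist');cv2.imwrite('pics/w9.png',im);print(proj(p,TOP))
E
```

```text
clock: 20.65
eef_pos: [583.1, 28.2, 191.9]
tool_rot: [-2.209, 1.117, -0.216]
force: [0.1, 0.7, -0.7]
width: 42.4
[ 0.304  0.562 -0.724  2.15   1.421  0.57   0.468]
5 x [ 9.6 -0.4  0.1] [ 0.001 -0.001 -0.001] |d| 9.6 0.002
[278.268 252.021]
```

View pics/w9.png

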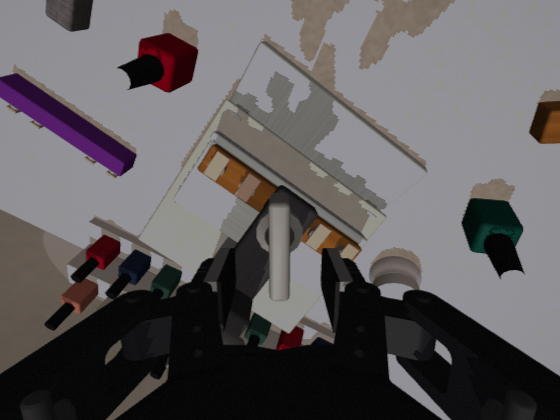

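Wing is vertical in the picture from (280,195) to (280,298), centred between the fingers (215..340). Descend and grip.

```bash
python3 -m handwheel '0 10 -0.4 0 0 0 0;0 10 -0.4 0 0 0 0;0 10 -0.4 0 0 0 0;0 10 -0.4 0 0 0 0;0 5 0 0 0 0 0;0 0 0 0 0 0 0'; python3 feel.py
```

```text
clock: 21.3
eef_pos: [604.8, 24.4, 151.1]
tool_rot: [-2.195, 1.116, -0.217]
force: [-0.7, -0.3, 0.5]
width: 42.3
ang 0.608 Tn -0.042 Tx 0.038 F [-0.664 -0.323  0.495] w 42.3 off b,ey,n [ -0.834  -2.106 -13.916] ax 0.9999699037232235 q567 [1.577 0.575 0.331]
```

```bash
python3 -m handwheel '0 1.5 0 1 0 0 0;-1 0 0 0 0 0 0;-1 0 0 0 0 0 0;-1 0 0 0 0 0 0;-1 0 0 0 0 0 0;-1 0 0 0 0 0 0' >/dev/null; python3 feel.py;python3 -m handwheel '-1 0 0 0 0.06 0 0;-1 0 0 0 0.08 0 0'>/dev/null; python3 feel.py;  python3 -m handwheel '-1 0 0 0 0.08 0 0'>/dev/null; python3 feel.py;  python3 -m handwheel '-1 0 0 0 0.08 0 0'>/dev/null; python3 feel.py
```

```text
ang 0.608 Tn 0.176 Tx -0.179 F [ 1.153 -0.224 -1.463] w 11.2 off b,ey,n [ -1.208  -1.019 -14.593] ax 0.9999741777738318 q567 [1.582 0.577 0.324]
ang 0.465 Tn 0.299 Tx -0.302 F [ 1.227 -0.334 -1.112] w 11.1 off b,ey,n [ -1.221  -1.007 -14.586] ax 0.9999746551730331 q567 [1.583 0.581 0.182]
ang 0.383 Tn 0.410 Tx -0.413 F [ 1.161 -0.683 -0.779] w 11.3 off b,ey,n [ -1.197  -1.    -14.565] ax 0.9999746905278821 q567 [1.584 0.583 0.099]
ang 0.300 Tn 0.354 Tx -0.358 F [ 1.196 -0.693 -1.68 ] w 10.9 off b,ey,n [ -1.222  -0.98  -14.58 ] ax 0.9999750799373723 q567 [1.585 0.586 0.017]
```

```bash
python3 -m handwheel '-1 0 0 0 0.08 0 0'>/dev/null; python3 feel.py;  python3 -m handwheel '-1 0 0 0 0.08 0 0'>/dev/null; python3 feel.py;  python3 -m handwheel '-1 0 0 0 0.08 0 0'>/dev/null; python3 feel.py
```

```text
ang 0.218 Tn 0.464 Tx -0.467 F [ 1.189  0.003 -1.866] w 11.2 off b,ey,n [ -1.236  -0.979 -14.583] ax 0.9999754216617799 q567 [ 1.585  0.588 -0.066]
ang 0.136 Tn 0.461 Tx -0.464 F [ 1.199 -0.512 -1.784] w 11.1 off b,ey,n [ -1.245  -0.981 -14.591] ax 0.9999756132459104 q567 [ 1.586  0.591 -0.148]
ang 0.053 Tn 0.446 Tx -0.449 F [ 1.529 -0.822 -1.194] w 11.3 off b,ey,n [ -1.243  -0.911 -14.577] ax 0.9999760877640732 q567 [ 1.587  0.593 -0.231]
```

```bash
python3 -m handwheel '-1 0 0 0 0.08 0 0'>/dev/null; python3 feel.py;  python3 -m handwheel '-1 0 0 0 0.08 0 0'>/dev/null; python3 feel.py
```

```text
ang -0.029 Tn 0.487 Tx -0.491 F [ 1.086 -0.13  -0.289] w 11.1 off b,ey,n [ -1.247  -0.969 -14.598] ax 0.9999757714240142 q567 [ 1.587  0.595 -0.313]
ang -0.111 Tn 0.476 Tx -0.480 F [ 1.04   0.034 -2.059] w 11.0 off b,ey,n [ -1.241  -0.917 -14.582] ax 0.9999762211541167 q567 [ 1.588  0.598 -0.396]
```

```bash
python3 -m handwheel '-1 0 0 0 -0.08 0 0'>/dev/null; python3 feel.py;  python3 -m handwheel '-1 0 0 0 -0.08 0 0'>/dev/null; python3 feel.py;python3 -m handwheel '-1 0 0 0 -0.04 0 0'>/dev/null; python3 feel.py; python3 -m handwheel '-1 0 0 0 0.08 0 0'>/dev/null; python3 feel.py;  python3 -m handwheel '-1 0 0 0 0.08 0 0'>/dev/null; python3 feel.py
```

```text
ang -0.033 Tn -0.453 Tx 0.450 F [ 0.182 -0.764 -1.498] w 11.0 off b,ey,n [ -1.227  -0.913 -14.583] ax 0.9999779465219081 q567 [ 1.587  0.595 -0.317]
ang 0.048 Tn -0.387 Tx 0.384 F [ 0.975  0.517 -1.94 ] w 11.2 off b,ey,n [ -1.227  -0.918 -14.592] ax 0.9999800768316002 q567 [ 1.586  0.592 -0.235]
ang 0.089 Tn -0.318 Tx 0.315 F [ 0.424  0.27  -0.998] w 11.1 off b,ey,n [ -1.199  -0.983 -14.598] ax 0.9999809612377978 q567 [ 1.585  0.591 -0.194]
ang 0.009 Tn 0.501 Tx -0.505 F [ 0.234  0.739 -1.24 ] w 11.4 off b,ey,n [ -1.191  -0.979 -14.576] ax 0.9999811731931816 q567 [ 1.585  0.593 -0.274]
ang -0.073 Tn 0.465 Tx -0.468 F [ 0.538 -0.367 -2.541] w 11.0 off b,ey,n [ -1.266  -0.948 -14.581] ax 0.9999815223979596 q567 [ 1.586  0.596 -0.356]
```

```bash
python3 -m handwheel '-1 0 0 0 -0.08 0 0'>/dev/null; python3 feel.py|cut -c1-50;  python3 -m handwheel '-1 0 0 0 -0.08 0 0'>/dev/null; python3 feel.py|cut -c1-50;python3 -m handwheel '-1 0 0 0 -0.08 0 0'>/dev/null; python3 feel.py|cut -c1-50; python3 -m handwheel '-1 0 0 0 -0.08 0 0'>/dev/null; python3 feel.py|cut -c1-50;  python3 -m handwheel '-1 0 0 0 -0.08 0 0'>/dev/null; python3 feel.py|cut -c1-50;python3 -m handwheel '-1 0 0 0 -0.08 0 0'>/dev/null; python3 feel.py|cut -c1-50;python3 -m handwheel '-1 0 0 0 -0.08 0 0'>/dev/null; python3 feel.py|cut -c1-50
```

```text
ang 0.005 Tn -0.423 Tx 0.421 F [-0.096  0.001 -0.7
ang 0.086 Tn -0.355 Tx 0.352 F [ 0.225 -0.5    0.5
ang 0.167 Tn -0.341 Tx 0.338 F [ 0.646  0.193 -2.2
ang 0.248 Tn -0.384 Tx 0.381 F [ 1.818  0.097 -1.1
ang 0.330 Tn -0.413 Tx 0.410 F [ 0.311 -0.302 -0.3
ang 0.411 Tn -0.364 Tx 0.362 F [ 0.988 -0.241 -1.6
ang 0.492 Tn -0.387 Tx 0.384 F [ 0.907  0.682 -1.7
```

```bash
python3 -m handwheel '-1 0 0 0 0.08 0 0'>/dev/null; python3 feel.py|cut -c1-50;  python3 -m handwheel '-1 0 0 0 0.08 0 0'>/dev/null; python3 feel.py|cut -c1-50;python3 -m handwheel '-1 0 0 0 0.08 0 0'>/dev/null; python3 feel.py|cut -c1-50; python3 -m handwheel '-1 0 0 0 0.08 0 0'>/dev/null; python3 feel.py|cut -c1-50;  python3 -m handwheel '-1 0 0 0 0.08 0 0'>/dev/null; python3 feel.py|cut -c1-50;python3 -m handwheel '-1 0 0 0 0.08 0 0'>/dev/null; python3 feel.py|cut -c1-50;python3 -m handwheel '-1 0 0 0 0.08 0 0'>/dev/null; python3 feel.py|cut -c1-50
```

```text
ang 0.413 Tn 0.445 Tx -0.448 F [ 0.689  0.16  -1.3
ang 0.331 Tn 0.423 Tx -0.426 F [ 0.514 -0.176 -1.2
ang 0.248 Tn 0.374 Tx -0.377 F [ 1.234  0.106 -2.0
ang 0.166 Tn 0.368 Tx -0.371 F [ 0.712 -0.605 -0.7
ang 0.083 Tn 0.465 Tx -0.467 F [ 1.345 -1.775 -1.6
ang 0.001 Tn 0.457 Tx -0.459 F [ 0.993  0.469 -1.9
ang -0.081 Tn 0.480 Tx -0.483 F [ 0.904 -0.953 -1.
```

```bash
python3 -m handwheel '-1 0 0 0 0.08 0 0'>/dev/null; python3 feel.py|cut -c1-50;  python3 -m handwheel '-1 0 0 0 0.06 0 0'>/dev/null; python3 feel.py|cut -c1-50;python3 -m handwheel '-1 0 0 0 0.06 0 0'>/dev/null; python3 feel.py|cut -c1-50
```

```text
ang -0.163 Tn 0.525 Tx -0.528 F [ 0.337 -0.185 -2.
ang -0.225 Tn 0.537 Tx -0.539 F [ 0.796 -0.473 -1.
ang -0.286 Tn 0.567 Tx -0.570 F [ 0.42  -0.541 -0.
```

```bash
python3 -m handwheel '-1 0 0 0 -0.08 0 0'>/dev/null; python3 feel.py|cut -c1-50;  python3 -m handwheel '-1 0 0 0 -0.08 0 0'>/dev/null; python3 feel.py|cut -c1-50;python3 -m handwheel '-1 0 0 0 -0.08 0 0'>/dev/null; python3 feel.py|cut -c1-50; python3 -m handwheel '-1 0 0 0 0.08 0 0'>/dev/null; python3 feel.py|cut -c1-50;python3 -m handwheel '-1 0 0 0 0.08 0 0'>/dev/null; python3 feel.py|cut -c1-50;python3 -m handwheel '-1 0 0 0 0.08 0 0'>/dev/null; python3 feel.py|cut -c1-50
```

```text
ang -0.207 Tn -0.390 Tx 0.388 F [ 1.426 -0.275 -1.
ang -0.125 Tn -0.286 Tx 0.283 F [ 1.726  0.473 -1.
ang -0.044 Tn -0.306 Tx 0.303 F [ 1.293 -0.087 -1.
ang -0.123 Tn 0.585 Tx -0.587 F [ 0.274 -0.706 -0.
ang -0.204 Tn 0.534 Tx -0.537 F [ 1.108 -1.876 -2.
ang -0.286 Tn 0.529 Tx -0.531 F [ 0.99  -1.146 -1.
```

```bash
python3 -m handwheel '-1 0 0 0 0.06 0 0'>/dev/null; python3 feel.py|cut -c1-50;python3 -m handwheel '-1 0 0 0 0.05 0 0'>/dev/null; python3 feel.py|cut -c1-50;python3 -m handwheel '-1 0 0 0 0 0 0;-1 0 0 0 0 0 0;-1 0 0 0 0 0 0'; python3 feel.py
```

```text
ang -0.348 Tn 0.501 Tx -0.503 F [ 0.984 -1.27  -1.
ang -0.399 Tn 0.573 Tx -0.576 F [ 0.923 -0.517 -1.
clock: 26.1
eef_pos: [605.0, 25.6, 150.4]
tool_rot: [-1.181, 1.116, -0.209]
force: [1.4, -0.2, -1.3]
width: 11.1
ang -0.397 Tn 0.062 Tx -0.064 F [ 1.442 -0.158 -1.306] w 11.1 off b,ey,n [ -1.238  -0.896 -14.58 ] ax 0.9999918070808709 q567 [ 1.586  0.602 -0.676]
```

```bash
python3 -m handwheel '1 0 0 0 0 0 0;1 0 0 0 0 0 0;1 0 0 0 0 0 0;1 -15 0 0 0 0 0;1 -25 0 0 -0.03 0 0;1 -25 0 0 -0.05 0 0;1 -30 0 0 -0.08 0 0'
python3 - <<'E'
from h import *
A,s=cur();print(s['qpos'],s['force'])
B=plan([585,28,420],frame(-ez,ey),7)
plan([690,9,400],frame(-ez,ey),4,B)
E
```

```text
clock: 26.8
eef_pos: [562.1, 33.7, 234.8]
tool_rot: [-1.351, 1.122, -0.215]
force: [0.4, -1.3, 0.2]
width: 85.3
[ 0.377  0.478 -0.831  2.148  1.24   0.607 -0.237] [ 0.379 -1.335  0.193]
7 x [-24.9 -10.    1.3] [-0.033  0.007  0.064] |d| 26.9 0.072
4 x [  5.  -26.7   0.6] [-0.  0. -0.] |d| 27.1 0.0
```

```bash
python3 -m handwheel '1 -25 -10 1.3 -0.033 0.007 0.064;1 -25 -10 1.3 -0.033 0.007 0.064;1 -25 -10 1.3 -0.033 0.007 0.064;1 -25 -10 1.3 -0.033 0.007 0.064;1 -25 -10 1.3 -0.033 0.007 0.064;1 -25 -10 1.3 -0.033 0.007 0.064;1 -25 -10 1.3 -0.033 0.007 0.064;1 0 0 0 0 0 0'
python3 - <<'E'
from h import *
from cell import *
A,s=cur();print(s['qpos'],s['force'])
plan([691,8.5,400],frame(-ez,ey),5)
p=camera_params('wrist');cv2.imwrite('pics/w10.png',get_image('wrist'));print(proj(p,[692,8.5,335]))
s=get_image('scene');cv2.imwrite('pics/s10.png',cv2.resize(s[110:345,190:400],None,fx=2.5,fy=2.5,interpolation=cv2.INTER_CUBIC))
E
```

```text
clock: 27.6
eef_pos: [579.7, 28.8, 422.0]
tool_rot: [-2.067, 1.557, -0.696]
force: [0.3, 0.1, -0.4]
width: 85.4
[ 0.54   0.563 -1.132  1.42   0.521  1.469  0.792] [ 0.348  0.063 -0.388]
5 x [  4.6 -22.6   0.4] [ 0.    -0.001  0.003] |d| 23.0 0.003
[280.771 346.064]
```

View pics/w10.png

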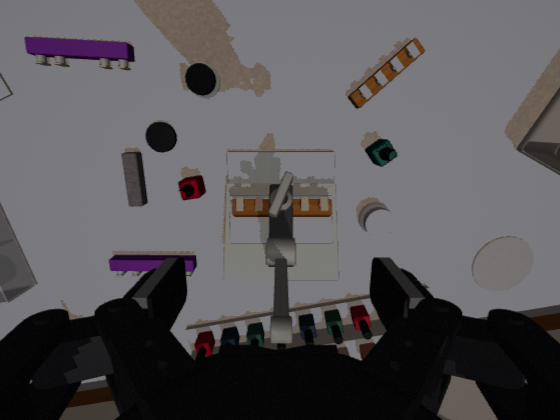

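View pics/s10.png

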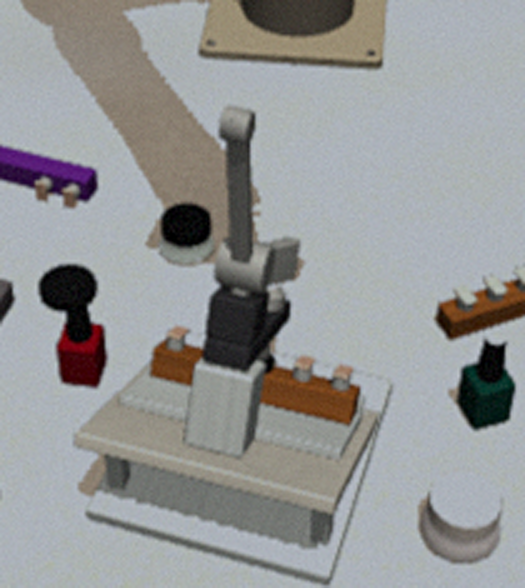

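Run:
```python
from h import *
from cell import *
S=camera_params('scene');W=camera_params('wrist')
P,e=tri(S,(237/2.5+189.8,124/2.5+109.8),W,(282,328));print(P,e)
d=P-[662.6,17.2,211];print(d@ex,d@ey,np.hypot(d@ex,d[2]),np.arctan2(d[2],-(d@ex)))
plan([P[0],P[1],395],frame(-ez,ey),5)
```

```text
[670.223  12.77  333.456] 1.4060634844288358
8.35099698232122 -2.826975286463977 122.74053414218412 1.6388867379463767
5 x [  4.9 -19.    0.5] [ 0.001 -0.002  0.002] |d| 19.6 0.003
```

```bash
python3 -m handwheel '1 5 -18 0.5 0 0 0;1 5 -18 0.5 0 0 0;1 5 -18 0.5 0 0 0;1 5 -18 0.5 0 0 0;1 2 -12 0.5 0 0 0;1 0 0 0 0 0 0'
python3 - <<'E'
from h import *
from cell import *
A,s=cur();print(s['qpos'],s['force'])
plan([668,13,335],frame(-ez,ey),5)
p=camera_params('wrist');cv2.imwrite('pics/w11.png',get_image('wrist'));print(proj(p,[668,13,338]),proj(p,[672,13,335]))
E
```

```text
clock: 28.3
eef_pos: [654.3, 15.0, 390.6]
tool_rot: [-2.988, 1.548, -1.606]
force: [-0.1, 0.3, -0.3]
width: 85.7
[ 0.436  0.699 -1.06   1.252  0.617  1.524  0.837] [-0.135  0.324 -0.279]
5 x [11.1 -2.7  0.3] [ 0.002 -0.004  0.001] |d| 11.5 0.005
[279.837 254.197] [281.04  257.881]
```

View pics/w11.png

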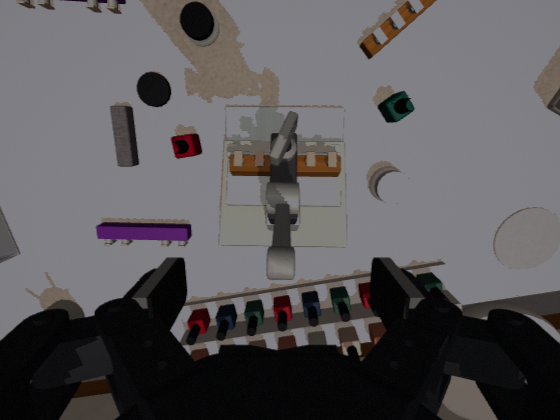

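```bash
python3 - <<'E'
from h import *
plan([676,12,326],frame(-ez,ey),5)
E
python3 -m handwheel '1 13 -4.2 0 0 0 0;1 13 -4.2 0 0 0 0;1 13 -4.2 0 0 0 0;1 13 -4.2 0 0 0 0;1 10 -3 0 0 0 0;1 0 0 0 0 0 0';python3 st.py
python3 - <<'E'
from h import *
from cell import *
plan([676,12,326],frame(-ez,ey),1)
s=get_image('scene');cv2.imwrite('pics/s11.png',cv2.resize(s[90:345,190:400],None,fx=2.3,fy=2.3,interpolation=cv2.INTER_CUBIC))
p=camera_params('wrist');cv2.imwrite('pics/w12.png',get_image('wrist'))
E
```

```text
5 x [13.  -4.5  0.4] [ 0.002 -0.005  0.001] |d| 13.7 0.005
clock: 28.95
eef_pos: [670.8, 9.7, 322.3]
tool_rot: [-3.122, 1.545, -1.737]
force: [-0.2, 0.1, -0.8]
width: 85.3
F [-0.181  0.094 -0.84 ] T [ 0.036 -0.001 -0.006] w 85.31758517975932
tip [670.882   9.937 333.259] xyz 9.559310996561821 -5.472538019749817 122.25920107054111 r 122.63234758062812 a 1.648826460874418
[-0.004 -0.026 -1.   ] [ 0.185  0.982 -0.026] [ 0.43   0.771 -1.03   1.316  0.67   1.421  0.812]
1 x [-3.8 -4.6  3.2] [ 0.014 -0.026  0.001] |d| 6.8 0.03
```

View pics/w12.png

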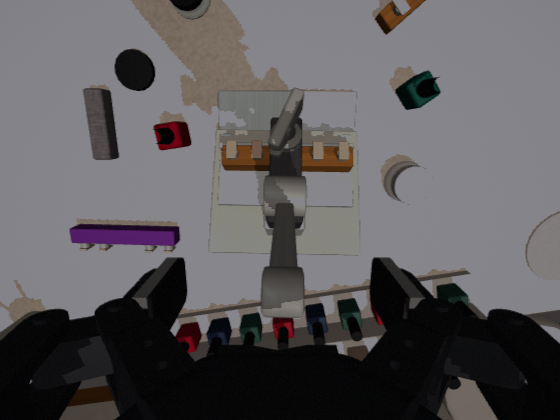

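```bash
python3 -m handwheel '1 -3 -5 2.5 0 -0.02 0;-1 0 0 0 0 0 0;-1 0 0 0 0 0 0;-1 0 0 0 0 0 0;-1 0 0 0 0 0 0;-1 0 0 0 0 0 0;-1 0 0 0 0 0 0';python3 st.py
```

```text
clock: 29.75
eef_pos: [677.6, 11.0, 330.7]
tool_rot: [-2.159, 1.563, -0.776]
force: [1.4, 1.0, -2.1]
width: 16.7
F [ 1.413  1.033 -2.149] T [ 0.579 -0.119 -0.126] w 16.749297552979122
tip [677.5    11.102 341.696] xyz 15.814666636916352 -3.0166964548821658 130.6960284580279 r 131.64936587594502 a 1.6912143125627037
[ 0.006 -0.006 -1.   ] [ 0.187  0.982 -0.004] [ 0.435  0.772 -1.039  1.292  0.661  1.426  0.825]
```

```bash
python3 - <<'E'
from h import *
arc(1.69,-0.41,15)
E
python3 -m handwheel '-1 -1 9 0 0 0 0;-1 -1 14 0 0 0 0;-1 1 15 0 0 0 0;-1 2 16 0 0 0 0';python3 st.py
```

```text
a 1.55: x -0.9 y 18.2
a 1.41: x 1.6 y 18.1
a 1.27: x 4.2 y 17.7
a 1.13: x 6.6 y 16.9
a 0.99: x 8.9 y 15.9
a 0.85: x 11.0 y 14.5
a 0.71: x 12.9 y 12.8
a 0.57: x 14.6 y 10.9
a 0.43: x 16.0 y 8.7
a 0.29: x 17.0 y 6.4
a 0.15: x 17.7 y 4.0
a 0.01: x 18.1 y 1.5
a -0.13: x 18.2 y -1.1
a -0.27: x 17.8 y -3.6
a -0.41: x 17.1 y -6.1
clock: 30.15
eef_pos: [635.8, 19.4, 329.9]
tool_rot: [-1.476, 1.535, -0.101]
force: [7.1, -1.4, -3.6]
width: 16.6
F [ 7.091 -1.401 -3.62 ] T [-0.323 -2.189  0.042] w 16.562184294078367
tip [635.411  19.409 340.9  ] xyz -27.085504840414714 -3.236302372894061 129.9001197864335 r 132.69387963651488 a 1.3652313980789514
[ 0.035 -0.004 -0.999] [0.194 0.981 0.003] [ 0.493  0.7   -1.07   1.453  0.642  1.325  0.761]
```

```bash
python3 -m handwheel '-1 6 16 0 0 0 0;-1 8 15 0 0 0 0;-1 9 13 0 0 0 0';python3 st.py;python3 -m handwheel '-1 11 12 0 0 0 0;-1 13 10 0 0 0 0;-1 14 9 0 0 0 0';python3 st.py
```

```text
clock: 30.45
eef_pos: [602.8, 26.3, 317.3]
tool_rot: [-1.496, 1.501, -0.125]
force: [-3.1, -6.7, 25.2]
width: 16.5
F [-3.051 -6.661 25.246] T [-1.453 -0.107 -0.071] w 16.526531221456402
tip [602.03   26.419 328.274] xyz -61.19371974727713 -2.9980994967243495 117.27401345697632 r 132.27949791564586 a 1.0898602671995457
[ 0.069 -0.009 -0.998] [0.198 0.98  0.005] [ 0.533  0.648 -1.089  1.598  0.648  1.216  0.695]
clock: 30.75
eef_pos: [574.5, 32.0, 293.5]
tool_rot: [-1.623, 1.483, -0.254]
force: [-17.0, -7.6, 31.9]
width: 16.7
F [-16.969  -7.598  31.897] T [-1.67   2.394 -0.244] w 16.713404706538565
tip [573.612  32.271 304.422] xyz -90.20830096547338 -2.9085696351658 93.42214038956774 r 129.86621530654358 a 0.8028980469603672
[ 0.085 -0.022 -0.996] [ 0.2    0.98  -0.005] [ 0.541  0.62  -1.085  1.721  0.672  1.121  0.626]
```

```bash
python3 -m handwheel '-1 -2 2 0 0 0 0;-1 0 0 0 0 0 0';python3 st.py
python3 - <<'E'
from h import *
arc(.8,-0.45,10,132)
E
```

```text
clock: 30.95
eef_pos: [576.2, 31.2, 295.3]
tool_rot: [-1.598, 1.47, -0.227]
force: [-1.8, 1.6, 0.9]
width: 16.7
F [-1.816  1.59   0.921] T [0.604 0.704 0.255] w 16.706427583806576
tip [575.102  31.488 306.247] xyz -88.59215414518044 -3.3803907513733487 95.24698357592052 r 130.07904387869357 a 0.8215815626831856
[ 0.098 -0.023 -0.995] [ 0.199  0.98  -0.003] [ 0.544  0.612 -1.083  1.726  0.675  1.109  0.627]
a 0.68: x 12.2 y 11.1
a 0.55: x 13.5 y 9.5
a 0.43: x 14.6 y 7.7
a 0.30: x 15.4 y 5.8
a 0.18: x 16.0 y 3.9
a 0.05: x 16.4 y 1.9
a -0.07: x 16.5 y -0.2
a -0.20: x 16.3 y -2.3
a -0.32: x 15.9 y -4.3
a -0.45: x 15.3 y -6.2
```

```bash
python3 -m handwheel '-1 7 8.5 0 0 0 0;-1 12 11.5 0 0 0 0;-1 13.5 10 0 0 0 0';python3 st.py;python3 -m handwheel '-1 14 8.5 0 0 0 0;-1 15 6.5 0 0 0 0';python3 st.py
```

```text
clock: 31.25
eef_pos: [552.6, 36.2, 266.1]
tool_rot: [-1.617, 1.457, -0.247]
force: [-4.7, -3.9, 13.8]
width: 16.9
F [-4.733 -3.909 13.75 ] T [-0.543  0.06  -0.028] w 16.87431498772255
tip [551.374  36.5   277.047] xyz -112.84311049213865 -3.1823735373957405 66.046755353999 r 130.75068442777655 a 0.5295384561277346
[ 0.11  -0.028 -0.994] [ 0.2    0.98  -0.005] [ 0.54   0.602 -1.069  1.836  0.715  1.013  0.552]
clock: 31.45
eef_pos: [540.2, 38.6, 238.6]
tool_rot: [-1.643, 1.451, -0.271]
force: [-7.2, -2.3, 10.8]
width: 16.8
F [-7.195 -2.338 10.777] T [-0.407  0.371 -0.112] w 16.827145542026688
tip [538.915  38.903 249.565] xyz -125.53113882949931 -3.301500234023251 38.56536980157631 r 131.32156930132751 a 0.2980651825809142
[ 0.115 -0.032 -0.993] [ 0.198  0.98  -0.009] [ 0.519  0.612 -1.04   1.906  0.762  0.944  0.49 ]
```

```bash
python3 -m handwheel '-1 15 6 0 0 0 0;-1 15 4.5 0 0 0 0;-1 15 2 0 0 0 0';python3 st.py;python3 -m handwheel '-1 15 0 0 0 0 0;-1 15 -2 0 0 0 0';python3 st.py
```

```text
clock: 31.75
eef_pos: [531.8, 40.1, 195.1]
tool_rot: [-1.664, 1.445, -0.289]
force: [-3.1, -1.8, 6.4]
width: 16.9
F [-3.085 -1.756  6.358] T [-0.404 -0.399 -0.157] w 16.91266003405061
tip [530.492  40.449 205.986] xyz -134.09391222885648 -3.45995760926823 -5.013557642487029 r 134.18760396204564 a -0.037370999009196305
[ 0.12  -0.036 -0.992] [ 0.196  0.981 -0.012] [ 0.473  0.648 -0.978  1.98   0.853  0.85   0.394]
clock: 31.95
eef_pos: [535.3, 39.3, 166.2]
tool_rot: [-1.677, 1.444, -0.301]
force: [-4.7, -2.1, 5.2]
width: 16.8
F [-4.662 -2.061  5.23 ] T [-0.198 -0.061 -0.158] w 16.79249050059901
tip [533.936  39.688 177.114] xyz -130.5670174485191 -3.521965388389467 -33.88603750762519 r 134.89258535356964 a -0.2539276210744655
[ 0.121 -0.037 -0.992] [ 0.194  0.981 -0.013] [ 0.44   0.688 -0.931  2.     0.917  0.805  0.343]
```

```bash
python3 -m handwheel '-1 10 -3 0 0 0 0;-1 8 -3 0 0 0 0;-1 3 0 0 0 0 0';python3 st.py;python3 -m handwheel '-1 4 0 0 0 0 0';python3 st.py
```

```text
clock: 32.25
eef_pos: [541.6, 38.0, 145.9]
tool_rot: [-1.689, 1.445, -0.311]
force: [-0.9, -3.7, 7.2]
width: 17.2
F [-0.876 -3.702  7.16 ] T [-0.492 -1.007 -0.276] w 17.219765612556174
tip [540.249  38.409 156.793] xyz -124.12564153982468 -3.5213107152984704 -54.20700209391839 r 135.44583405805852 a -0.4117477977462008
[ 0.119 -0.038 -0.992] [ 0.193  0.981 -0.015] [ 0.419  0.722 -0.898  2.     0.961  0.782  0.315]
clock: 32.35
eef_pos: [542.9, 37.7, 142.7]
tool_rot: [-1.687, 1.443, -0.309]
force: [-2.5, -1.6, 7.2]
width: 17.0
F [-2.509 -1.551  7.154] T [-0.35  -0.617 -0.323] w 16.964912857600545
tip [541.565  38.114 153.634] xyz -122.77736350151595 -3.5483378065896622 -57.365908787733474 r 135.51800057345127 a -0.4370939380976999
[ 0.121 -0.039 -0.992] [ 0.193  0.981 -0.015] [ 0.415  0.727 -0.892  2.001  0.971  0.776  0.307]
```

```bash
python3 -m handwheel '-1 6 0 0 0 0 0';python3 st.py|head -1;python3 -m handwheel '-1 0 0 0 0 0 0;-1 0 0 0 0 0 0';python3 st.py;python3 - <<'E'
from h import *
from cell import *
s=get_image('scene');cv2.imwrite('pics/s13.png',cv2.resize(s[130:345,200:380],None,fx=2.7,fy=2.7,interpolation=cv2.INTER_CUBIC))
E
```

```text
clock: 32.45
eef_pos: [545.1, 37.3, 138.0]
tool_rot: [-1.681, 1.439, -0.304]
force: [-0.8, -3.4, 6.1]
width: 16.9
F [-0.777 -3.432  6.091] T [-0.362 -0.85  -0.113] w 16.91690337048855
clock: 32.65
eef_pos: [544.9, 37.3, 138.5]
tool_rot: [-1.681, 1.439, -0.304]
force: [-1.4, -0.8, 2.2]
width: 17.1
F [-1.381 -0.827  2.24 ] T [-0.074 -0.266 -0.118] w 17.12003477712655
tip [543.544  37.692 149.419] xyz -120.75390513144653 -3.568959378993929 -61.58084541409349 r 135.54964450860382 a -0.47159160493069274
[ 0.126 -0.039 -0.991] [ 0.194  0.981 -0.014] [ 0.409  0.732 -0.882  2.003  0.985  0.767  0.296]
```

View pics/s13.png

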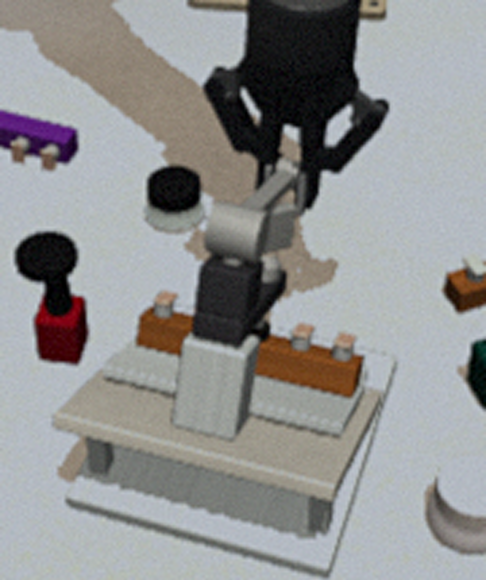

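```bash
python3 -m handwheel '-1 6 -2 0 0 0 0';python3 st.py|head -2;python3 -m handwheel '-1 6 -2 0 0 0 0';python3 st.py|head -2;python3 -m handwheel '-1 6 -2 0 0 0 0';python3 st.py
```

```text
clock: 32.8
eef_pos: [547.0, 37.0, 134.1]
tool_rot: [-1.686, 1.438, -0.309]
force: [-24.5, -2.5, 60.3]
width: 16.6
F [-24.534  -2.478  60.252] T [-0.794  2.436 -0.506] w 16.55823663720076
tip [545.575  37.464 145.045] xyz -118.71767581630658 -3.3889472295533425 -65.95508890279552 r 135.808542821876 a -0.5071038118307417
clock: 32.9
eef_pos: [548.0, 36.8, 132.6]
tool_rot: [-1.719, 1.437, -0.343]
force: [-30.4, -5.1, 73.3]
width: 16.9
F [-30.402  -5.146  73.337] T [-1.411  4.274 -0.855] w 16.86844386524352
tip [546.646  37.262 143.5  ] xyz -117.62814266786708 -3.3744893908103673 -67.49986227264404 r 135.6193620185481 a -0.5209628963071611
clock: 33.0
eef_pos: [548.1, 36.7, 132.5]
tool_rot: [-1.762, 1.435, -0.386]
force: [-33.2, -6.0, 77.7]
width: 17.0
F [-33.22   -6.008  77.712] T [-1.636  4.557 -1.024] w 17.0403398039866
tip [546.709  37.295 143.376] xyz -117.57290064218243 -3.3294110826043166 -67.62420815182799 r 135.63340478502434 a -0.5219607701931991
[ 0.126 -0.051 -0.991] [ 0.196  0.98  -0.026] [ 0.393  0.743 -0.87   1.998  1.004  0.771  0.277]
```

Hard stop reached (~75 N): the lever is shut. Relax, release, retreat straight up.

```bash
python3 -m handwheel '-1 -4 1 0 0 0 0;-1 0 0 0 0 0 0';python3 st.py|head -2; python3 -m handwheel '0 0 0 0 0 0 0;0.5 0 0 0 0 0 0;1 0 0 0 0 0 0;1 0 0 0 0 0 0;1 -10 0 0 0 0 0;1 -20 0 0 0 0 0;1 -30 0 0 0 0 0;1 -30 0 0 0 0 0;1 -20 0 0 0 0 0;1 0 0 0 0 0 0'
python3 - <<'E'
from h import *
from cell import *
s=get_image('scene');cv2.imwrite('pics/s14.png',cv2.resize(s[180:345,210:360],None,fx=3.6,fy=3.6,interpolation=cv2.INTER_CUBIC))
t=get_image('top');cv2.imwrite('pics/t14.png',cv2.resize(t[105:245,220:360],None,fx=4,fy=4,interpolation=cv2.INTER_CUBIC))
cv2.imwrite('pics/w14.png',get_image('wrist'))
E
```

```text
clock: 33.2
eef_pos: [545.3, 36.9, 138.6]
tool_rot: [-1.777, 1.433, -0.402]
force: [2.5, -0.4, -5.4]
width: 16.7
F [ 2.462 -0.368 -5.428] T [0.693 0.334 0.27 ] w 16.732027200300774
tip [543.934  37.469 149.509] xyz -120.32765559356369 -3.7103695389694504 -61.49131411516237 r 135.12929516671375 a -0.47243441674815695
clock: 34.2
eef_pos: [531.0, 44.9, 250.9]
tool_rot: [-1.757, 1.438, -0.378]
force: [-0.3, 1.1, 0.3]
width: 85.5
```

View pics/s14.png

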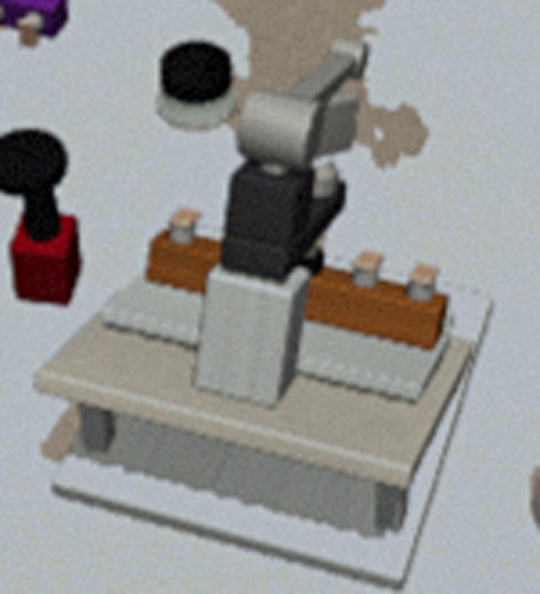

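View pics/w14.png

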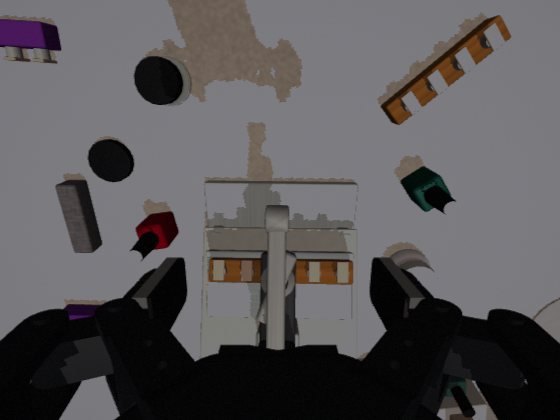

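Run:
```python
from h import *
from cell import *
S=camera_params('scene')
a=cv2.imread('pics/scene0.png').astype(int);c=get_image('scene').astype(int)
def m(im):
    x=im[235:290,245:340];k=(x[...,2]>120)&(x[...,0]<70)&(x[...,1]<130);v,u=np.nonzero(k);return u.mean(),v.mean(),k.sum()
print(m(a),m(c))
print(ctrl.read_state()['force'],ctrl.read_state()['clock']); print(ctrl.finish_job())
```

```text
(np.float64(69.62162162162163), np.float64(26.216216216216218), np.int64(37)) (np.float64(66.01020408163265), np.float64(28.040816326530614), np.int64(98))
[ 0.013 -0.363  0.775] 34.4
the job is handed in; nothing more can be done
None
```

I opened the lever to its stop, screwed the nut down until the foot bit on the bar, then folded the lever shut, let go and handed the job in at 34.4 s. The final clamping force was never measured; the 86–118 N target is inferred from how the nut felt.

- **Lever open:** I folded it open until it pushed back with about 30 N at the stop.
- **Nut:** I turned it clockwise about 3.96 rad in total, letting go and regripping once. The turning torque rose from about 0.37–0.40 Nm to a steady 0.54 Nm, and the torque to turn it back fell to about 0.29 Nm. That fits the foot biting with roughly 50–55 N, and I stopped about 0.2–0.5 rad past the start of the bite. The signal was noisy, so the exact bite point is uncertain by about 0.15 rad.
- **Lever shut:** I pushed it down until it stopped hard at about 75 N. In the final picture the tip sits slightly lower than at the start. On the way down the tip slipped about 5 mm within the pinch, with up to about 35 N of sideways load. I could not feel a separate snap.
- **Surroundings:** The bar, stand and nearby things look unmoved in the before and after pictures. I made no precise measurement of the bystanders. My colour check of the bar's position was inconclusive, because it matched too few pixels (37 before, 98 after). The last force reading was under 1 N, with the gripper open and about 90 mm clear.

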